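Set out the microscope objectives in their colour-coded parking cups

TASK

Set out the four microscope objectives for the next inspection: stand each one upright, thread down, on the floor of the parking cup whose colour matches its ring. The blue one is still in its clear-lidded case, so swing the lid up past its balance point until it stays fully open, lift the objective out, and leave the lid open. Handle the optics with care: keep them upright and set them down gently, do not drop them.

Things in the scene. Friction and masses are not known exactly. Their poses are not given: they have to be found in the camera images.
- obj_red: Microscope objective with a RED ring, 50 mm tall, thread down, lens up. From below: brass thread 25 mm diameter to 5 mm; black collar 32 mm diameter to 13 mm; aluminium barrel 30 mm diameter to 36 mm, where it is gripped; tapering nose. 0.09 to 0.2 kg. Origin: centre of the underside; z towards the lens. Starts standing loose on the bench.
- obj_yellow: Microscope objective with a YELLOW ring, 53 mm tall, thread down, lens up. From below: brass thread 25 mm diameter to 5 mm; black collar 32 mm diameter to 13 mm; aluminium barrel 30 mm diameter to 39 mm, where it is gripped; tapering nose. 0.09 to 0.2 kg. Origin: centre of the underside; z towards the lens. Starts standing loose on the bench.
- obj_green: Microscope objective with a GREEN ring, 56 mm tall, thread down, lens up. From below: brass thread 25 mm diameter to 5 mm; black collar 32 mm diameter to 13 mm; aluminium barrel 30 mm diameter to 42 mm, where it is gripped; tapering nose. 0.09 to 0.2 kg. Origin: centre of the underside; z towards the lens. Starts standing loose on the bench.
- obj_blue: Microscope objective with a BLUE ring, 58 mm tall, thread down, lens up. From below: brass thread 25 mm diameter to 5 mm; black collar 32 mm diameter to 13 mm; aluminium barrel 30 mm diameter to 44 mm, where it is gripped; tapering nose. 0.09 to 0.2 kg. Origin: centre of the underside; z towards the lens. Starts in the closed case's foam, base 8 mm above the bench.
- cup_red: RED parking cup, fixed, open on top, with a small black pad in the middle: foot disc 66 mm diameter, 4 mm thick, its top being the cup's floor; red round wall 58 mm outside and 52 mm inside diameter, rim 12 mm above the bench. Origin: centre of the underside, on the bench; z up.
- cup_yellow: YELLOW parking cup, fixed, open on top, with a small black pad in the middle: foot disc 66 mm diameter, 4 mm thick, its top being the cup's floor; yellow round wall 58 mm outside and 52 mm inside diameter, rim 12 mm above the bench. Origin: centre of the underside, on the bench; z up.
- cup_green: GREEN parking cup, fixed, open on top, with a small black pad in the middle: foot disc 66 mm diameter, 4 mm thick, its top being the cup's floor; green round wall 58 mm outside and 52 mm inside diameter, rim 12 mm above the bench. Origin: centre of the underside, on the bench; z up.
- cup_blue: BLUE parking cup, fixed, open on top, with a small black pad in the middle: foot disc 66 mm diameter, 4 mm thick, its top being the cup's floor; blue round wall 58 mm outside and 52 mm inside diameter, rim 12 mm above the bench. Origin: centre of the underside, on the bench; z up.
- case: Case, fixed: black base 100 x 100 mm, rim 24 mm high; foam to 20 mm with a 46 mm square pocket in its centre holding the blue objective. Origin: centre of underside; z up. Hinge line along y at x = +53, z = 24 mm. Closed, the clear lid (100 x 100 mm) reaches z = 74 mm; the white tab at its front spans x = -76 to -50, y = -10 to +10, z = 26 to 31 mm: pinch it across y from above.
- lid (a joint): Angle of the case's clear lid about its hinge line, rad: 0 closed, growing as the tab rises and swings over to the case's +x side; 1.9 fully open at its stop. 0.11 kg, turns freely: let go below about 1.05 rad it falls shut, beyond it falls open and stays. Not part of the job: a black eyepiece (44 mm tall) among the objectives, flat things lying about, taller ones beyond x = 0.74 m.

How it is judged (in metres and radians):
At the end, for the whole second after the job is handed in: Each of the four objectives stands on the floor of the cup of its own colour: axis within 12 mm of the cup's centre, underside 1 to 6.5 mm above the cup's underside (the floor is at 4 mm), within 0.12 rad of upright and slower than 20 mm/s. The lid is open beyond 1.7 rad (horizontal distance between obj_red and cup_red below 0.012 m and z of obj_red in the frame of cup_red between 0.001 and 0.0065 m and angle between each of obj_red, obj_yellow, obj_green, obj_blue's own z axis and vertical below 0.12 rad and linear speed of each of obj_red, obj_yellow, obj_green, obj_blue below 0.02 m/s and horizontal distance between obj_yellow and cup_yellow below 0.012 m and z of obj_yellow in the frame of cup_yellow between 0.001 and 0.0065 m and horizontal distance between obj_green and cup_green below 0.012 m and z of obj_green in the frame of cup_green between 0.001 and 0.0065 m and horizontal distance between obj_blue and cup_blue below 0.012 m and z of obj_blue in the frame of cup_blue between 0.001 and 0.0065 m and value of joint lid above 1.7 rad); the robot touches nothing.
It fails at once if An objective is toppled or tipped by more than 0.7 rad (angle between any of obj_red, obj_yellow, obj_green, obj_blue's own z axis and vertical above 0.7 rad).
It fails at once if An objective is dropped or flung: out of the fingers it moves faster than 0.5 m/s (a fall of more than about 12 mm) ((contact force between obj_red and the fingers below 0.01 N and linear speed of obj_red above 0.5 m/s) or (contact force between obj_yellow and the fingers below 0.01 N and linear speed of obj_yellow above 0.5 m/s) or (contact force between obj_green and the fingers below 0.01 N and linear speed of obj_green above 0.5 m/s) or (contact force between obj_blue and the fingers below 0.01 N and linear speed of obj_blue above 0.5 m/s)).
It also fails if it takes over 134 s, if anything falls off the work surface, if the arm or the gripper's body presses on something with over 40 N, if the wrist force passes 120 N, or if a joint passes its speed limit or range.

ROBOT

A 6-joint arm with a two-finger parallel gripper is mounted at the origin on the work surface. World frame = base frame: x ahead of the robot, y to its left, z up, the work surface at z = 0. Lengths are in mm, angles in degrees, forces in N, time in s.
With the tool pointing down it reaches from about 350 to 850 mm from the base axis. Payload 8.1 kg.
Tool frame: the origin (TCP) lies between the finger pads; the fingertips stand 22 mm ahead of it and the grasp point (between the pads) lies 3 mm ahead of it; z points along the fingers, y is the direction in which the jaws open and shut (so a half turn about z gives the same grasp; the last joint's range is limited). The gripper opens to 85 mm and grips with 20 to 120 N. Pads are 22 mm wide; open, the fingers measure 114 mm over their backs; the gripper's body (76 mm by 85 mm) begins 54 mm behind the grasp point. The pads swing forward as they close: fully open they stand 13 mm farther back than shut.
Start: joints at [-71.986, 7.471, 85.268, -0, 87.261, -4.893], TCP at [233.56, -552.68, 253.292] pointing down, gripper open.
Joint ranges: [-169.43, 169.43], [-51.17, 129.36], [1.28, 143.12], [-76.62, 256.62], [0, 156.53], [-152.29, 152.29]. Speed limits (degrees/s): [136.94, 136.94, 159.86, 180, 180, 180].

INTERFACE

Orientations are given as [roll, pitch, yaw] about the fixed x, y, z axes, in that order (R = Rz(yaw) Ry(pitch) Rx(roll)).
In Python, from bench import r gives the robot as it stands.
- The arm moves only by the tool drive_tool, never from a script. Its argument "moves" is a list of rows, each a list of 2 entries, a list of its own where there are three numbers: the shift along the world's x, y, z in mm, then the turn about the world's z in degrees. A call has exactly 8 rows; each row is the pose to reach, as a shift and turn from the pose commanded when the call began; what a row does not reach only later rows make up. A row lasts 1/12 s, in which the tool goes at most 41.7 mm and 7.16 degrees, less where a joint would pass 70% of its speed; a pose out of reach is approached as far as the arm can. A call with a gripper value outside its range is refused whole. "fingers" is the finger opening in mm, from 0 to 85.4, set as the call begins (left out, the last holds). The fingers move at their own pace and stop on an object; "squeeze" is the grip in N (left out, the last holds). Time passes only in rows, so rows that repeat a pose let the fingers close, or fill a call up. It gives the time, the measured TCP pose, the force and the opening at its end, in the units of the state.
- r.sense(): the state, without advancing time (a new reading comes with each control period).
- r.snapshot(name): name is "side" or "top"; returns a dict with "pixels" (480x640x3 uint8, red, green, blue), "camera_matrix" (3x3 intrinsics, pixels), "k1" (the pictures are not rectified: a ray, as slopes to the right and down, at radius r is drawn at 1 + k1 r^2 times it, then the intrinsics apply), "xyz" and "orientation" of the camera in the world. Camera axes: x right, y down, z forward; pixel columns grow to the right and rows downward; lengths in mm; the calibration is good to about 2 mm. A picture is of the moment at which its call begins. There is no depth.
- r.hand_in(): hands the job in, once; it reports no verdict.
The state is a dict: "time": time; "joint_pos": joint angles; "qd": joint speeds; "joint_efforts": joint torques, N m; "tool_pos": TCP position; "tcp_rot": TCP orientation; "ft_force": force on the tool from outside, world axes, zero at the start; "wrist_torque": the same for the moment, N m; "finger_gap": finger opening in mm.
Only numpy, scipy, OpenCV 4.12 (cv2) and the standard library are available. Lean on these libraries where they do the work, as an engineer would, in place of code of your own. Each camera call takes 0.05 s, during which the arm holds its last target.

## Working session

There is one attempt and no reset: what is moved stays moved. The work goes in short steps, Python scripts to look and compute and a tool call to move; the robot and the scene stay as the last step left them, time stands still between calls to the robot, and variables do not carry over. Pictures are saved under pics/ and viewed, and the job is handed in when it is done.

Besides the shell and the picture viewer there is one more tool, called by a JSON object that holds its "fn" and its "kwargs". drive_tool: Moves the arm, as the interface text tells. Its arguments: {"type":"object","properties":{"moves":{"type":"array","items":{"type":"array"}},"fingers":{"type":"number"},"squeeze":{"type":"number"}},"required":["moves"]}

```bash
mkdir -p pics; ls
python3 - <<'E'
from bench import r
import cv2,pickle
for n in("side","top"):
    s=r.snapshot(n); cv2.imwrite(f"pics/{n}0.png",s["pixels"][:,:,::-1]); pickle.dump(s,open(f"{n}0.pkl","wb"))
    print(n,s["camera_matrix"],s["k1"],s["xyz"],s["orientation"])
print(r.sense())
E
```

```text
pics
side [[446.88870339   0.         322.36972964]
 [  0.         446.88870339 230.94432429]
 [  0.           0.           1.        ]] -0.1020755161790337 [469.74027543 816.83494639 510.82659615] [-117.70120004    0.63883555 -175.0606673 ]
top [[435.31646469   0.         324.27747338]
 [  0.         435.31646469 235.61674806]
 [  0.           0.           1.        ]] -0.053316568414627855 [3.92589350e+02 6.64667002e-01 8.51460890e+02] [-168.73660993    0.31368812  -89.60230736]
{'time': 0.1, 'joint_pos': array([-7.19853741e+01,  7.51280215e+00,  8.53226882e+01, -6.77814280e-04,
        8.72604643e+01, -4.89304409e+00]), 'qd': array([-8.49938501e-03, -1.40427819e-01, -1.37685454e-01,  5.04220952e-02,
       -1.08444989e-04,  1.19938117e-01]), 'joint_efforts': array([ 2.14493230e-03, -5.70949316e+01, -5.01942730e+01, -2.02014115e-05,
        8.06535536e-03, -2.87191676e-05]), 'tool_pos': array([ 233.42564117, -552.24322562,  252.33158611]), 'tcp_rot': array([-1.79904337e+02, -7.51001736e-03,  2.29076966e+01]), 'ft_force': array([ 0.1179355 ,  0.04288762, -0.09013003]), 'wrist_torque': array([ 0.03007663, -0.02472512, -0.02195978]), 'finger_gap': 85.54612929140805}
```

View pics/side0.png

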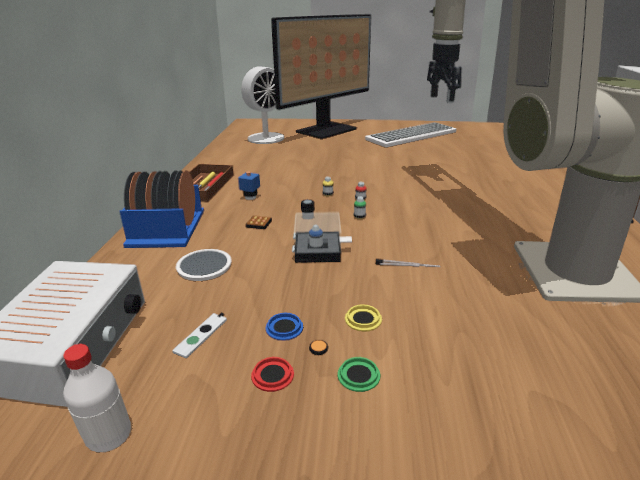

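View pics/top0.png

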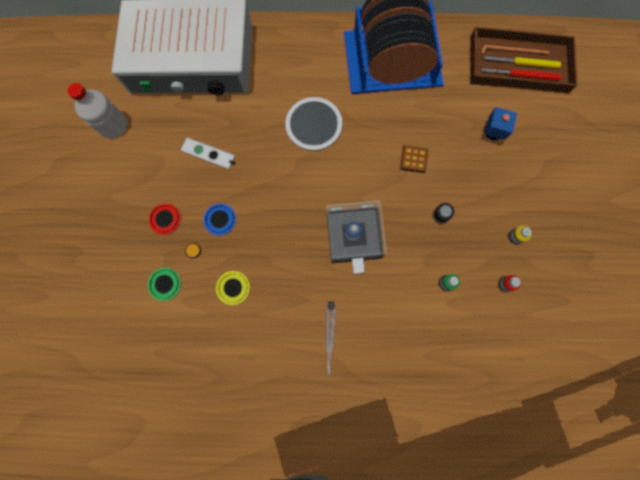

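The top view shows the cups at left: red (164,219), blue (220,219), green (164,285) and yellow (233,288). The case is at (356,233) with its tab at (358,266). The objectives are at right: green (451,283), red (511,284) and yellow (521,235). The black eyepiece is at (445,213).

```bash
cat > h.py <<'E'
import numpy as np,cv2,pickle
from scipy.spatial.transform import Rotation as R
def cam(s): return R.from_euler('xyz',s["orientation"],degrees=True).as_matrix(),np.array(s["xyz"])
def proj(s,P):
    M,c=cam(s); p=(np.atleast_2d(P)-c)@M; x=p[:,:2]/p[:,2:]; r2=(x**2).sum(1,keepdims=True)
    x=x*(1+s["k1"]*r2); K=s["camera_matrix"]; return x*[K[0,0],K[1,1]]+[K[0,2],K[1,2]]
def ray(s,uv):
    K=np.array(s["camera_matrix"]); uv=np.atleast_2d(np.array(uv,float))
    x=cv2.undistortPoints(uv.reshape(-1,1,2),K,np.array([s["k1"],0,0,0,0.])).reshape(-1,2)
    M,c=cam(s); return c,np.c_[x,np.ones(len(x))]@M.T
def onz(s,uv,z):
    c,d=ray(s,uv); return c+d*((z-c[2])/d[:,2])[:,None]
def masks(s):
    h=cv2.cvtColor(s["pixels"],cv2.COLOR_RGB2HSV)
    H,S,V=h[...,0],h[...,1],h[...,2]
    k=(S>120)&(V>60)
    return {"red":(S>150)&(V>60)&((H<5)|(H>174)),"yellow":k&(H>24)&(H<34)&(S>150),"green":k&(H>50)&(H<85),"blue":k&(H>100)&(H<125)}
def blobs(s,c,amin=8):
    n,l,st,ce=cv2.connectedComponentsWithStats(masks(s)[c].astype(np.uint8))
    return [(st[i].tolist(),ce[i].round(1).tolist()) for i in range(1,n) if st[i][4]>=amin]
E
python3 - <<'E'
from h import *
for n in("side","top"):
    s=pickle.load(open(n+"0.pkl","rb"))
    for c in("red","yellow","green","blue"): print(n,c,blobs(s,c))
s=pickle.load(open("top0.pkl","rb"))["pixels"][:,:,::-1]
cv2.imwrite("pics/z1.png",np.hstack([cv2.resize(s[190:290,310:410],(400,400),interpolation=2),cv2.resize(s[190:310,420:540],(400,400),interpolation=2)]))
s=pickle.load(open("side0.pkl","rb"))["pixels"][:,:,::-1]
cv2.imwrite("pics/z2.png",cv2.resize(s[165:275,280:400],(720,600)[:2],interpolation=2))
E
```

```text
side red [([208, 172, 15, 14, 55], [214.8, 178.7]), ([356, 186, 10, 5, 32], [360.5, 188.2]), ([64, 344, 27, 25, 521], [77.1, 356.2]), ([251, 357, 43, 35, 807], [272.0, 374.3])]
side yellow []
side green [([355, 202, 10, 4, 31], [359.6, 203.6]), ([338, 358, 42, 33, 733], [358.7, 374.7])]
side blue [([239, 173, 21, 19, 305], [249.0, 182.2]), ([120, 185, 83, 63, 2692], [158.7, 226.0]), ([310, 231, 12, 5, 36], [315.1, 233.1]), ([266, 313, 37, 27, 571], [284.0, 326.2])]
top red [([509, 69, 52, 12, 331], [534.9, 74.5]), ([68, 83, 17, 17, 201], [76.1, 91.0]), ([149, 204, 31, 30, 529], [164.2, 218.9]), ([504, 276, 15, 15, 88], [508.3, 283.5])]
top yellow [([515, 57, 46, 11, 296], [537.4, 62.0]), ([515, 226, 15, 15, 88], [520.2, 234.6]), ([216, 271, 34, 34, 694], [232.5, 287.6])]
top green [([140, 81, 10, 4, 36], [144.3, 82.6]), ([149, 269, 32, 31, 542], [164.0, 283.9]), ([443, 274, 15, 16, 84], [448.2, 282.5])]
top blue [([345, 1, 98, 92, 2334], [381.4, 62.1]), ([490, 108, 26, 26, 426], [502.0, 120.8]), ([204, 204, 31, 31, 550], [219.2, 219.2]), ([346, 228, 15, 9, 39], [353.1, 233.3])]
```

View pics/z1.png

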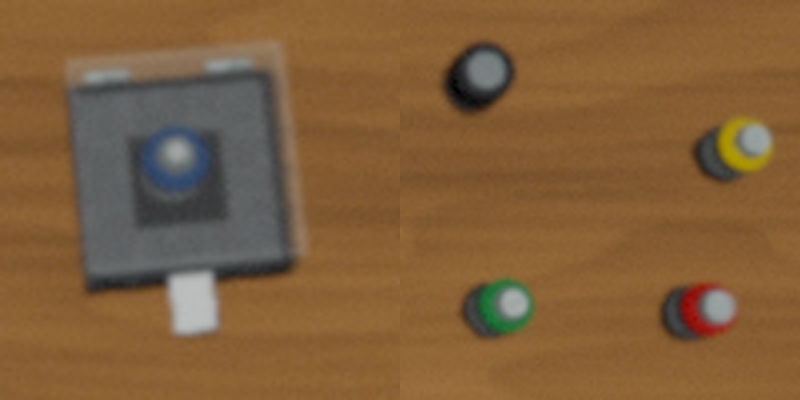

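View pics/z2.png

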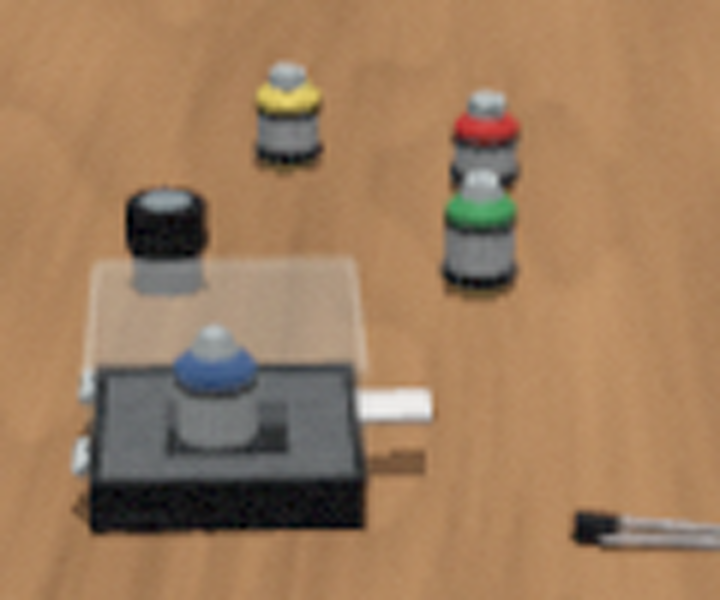

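```bash
cat > m.py <<'E'
from h import *
T=pickle.load(open("top0.pkl","rb"));S=pickle.load(open("side0.pkl","rb"))
def pad(s,c,bb):
    x,y,w,h=bb; g=cv2.cvtColor(s["pixels"],cv2.COLOR_RGB2GRAY)[y+4:y+h-4,x+4:x+w-4]
    n,l,st,ce=cv2.connectedComponentsWithStats((g<50).astype(np.uint8)); i=1+np.argmax(st[1:,4]); return ce[i]+[x+4,y+4]
cup={"top":{"red":[149,204,31,30],"yellow":[216,271,34,34],"green":[149,269,32,31],"blue":[204,204,31,31]},
"side":{"red":[251,357,43,35],"yellow":[344,304,39,27],"green":[338,358,42,33],"blue":[266,313,37,27]}}
if __name__=="__main__":
    for c in cup["top"]:
        for n,s in(("top",T),("side",S)):
            p=pad(s,c,cup[n][c]); b=cup[n][c]
            m=masks(s)[c].astype(np.uint8); k=np.zeros_like(m);k[b[1]-2:b[1]+b[3]+2,b[0]-2:b[0]+b[2]+2]=1
            pts=cv2.findNonZero(m*k); q=cv2.fitEllipse(cv2.convexHull(pts))[0] if pts is not None else (0,0)
            print(c,n,p.round(1),onz(s,p,4).round(1)[0][:2],np.round(q,1),onz(s,q,5).round(1)[0][:2])
    # lens tips (bright grey) in both views
    def tip(s,x,y,w,h):
        hs=cv2.cvtColor(s["pixels"],cv2.COLOR_RGB2HSV)[y:y+h,x:x+w]
        n,l,st,ce=cv2.connectedComponentsWithStats(((hs[...,1]<60)&(hs[...,2]>140)).astype(np.uint8)); 
        if n<2:return np.array([0,0])
        i=1+np.argmax(st[1:,4]); print(st[i]); return ce[i]+[x,y]
    for c,h,bt in(("red",50,[500,272,22,22]),("yellow",53,[512,222,22,22]),("green",56,[440,272,22,22]),("blue",58,[343,220,20,20])):
        p=tip(T,*bt); print(c,p.round(1),onz(T,p,h).round(1)[0][:2])
        P=[*onz(T,p,h)[0][:2],0]; print("  side base proj",proj(S,P).round(1),"tip",proj(S,[P[0],P[1],h]).round(1), "top base", proj(T,P).round(1))
        b=[q for q in blobs(T,c) if abs(q[1][0]-p[0])<15 and abs(q[1][1]-p[1])<15][0]; b=b[0]
        q=np.array([b[0]+b[2]/2-.5,b[1]+b[3]/2-.5]); print("  ring",q,onz(T,q,h-11).round(1)[0][:2])
E
python3 m.py
```

```text
red top [163.8 218.2] [595.4 330.9] [164.1 218.7] [594.1 329.9]
red side [272. 373.] [595.3 327.5] [272. 374.] [594.6 330.4]
yellow top [232.3 287.4] [457.5 184.9] [232.5 287.5] [457.2 184.3]
yellow side [362.9 317.2] [457.6 181.2] [359.  315.3] [464.7 177.4]
green top [163.5 283.6] [463.5 321.3] [163.8 283.8] [463.  320.2]
green side [358.5 373.4] [463.1 318.2] [358.6 374.4] [462.9 321.2]
blue top [219.2 218.5] [595.1 218. ] [219.2 219.1] [593.8 217.5]
blue side [283.8 325.4] [595.2 214.1] [284. 326.] [594.3 216.8]
[12  5  8 10 61]
red [515.7 281.4] [ 467.6 -349.4]
  side base proj [[360.5 199.6]] tip [[361.  183.2]] top base [[505.  283.8]]
  ring [511. 283.] [ 465.7 -345. ]
[11  6  8  8 51]
yellow [526.5 231.3] [ 562.1 -376.4]
  side base proj [[328.  195.1]] tip [[327.9 178. ]] top base [[514.8 236.7]]
  ring [522. 233.] [ 561.1 -372.4]
[10  5  8  8 51]
green [453.8 280.5] [ 468.6 -231.8]
  side base proj [[359.7 217.8]] tip [[360.3 198. ]] top base [[445.7 283.2]]
  ring [450.  281.5] [ 467.7 -227.8]
[ 9  6  5  4 17]
blue [353.9 227.4] [566.5 -49. ]
  side base proj [[315.2 252. ]] tip [[314.7 229.2]] top base [[352.1 233.6]]
  ring [353. 232.] [560. -48.]
```

Run:
```python
from h import *
T=pickle.load(open("top0.pkl","rb"));S=pickle.load(open("side0.pkl","rb"))
def white(s,x,y,w,h,v=200):
    hs=cv2.cvtColor(s["pixels"],cv2.COLOR_RGB2HSV)[y:y+h,x:x+w]
    m=((hs[...,1]<60)&(hs[...,2]>v)).astype(np.uint8)
    n,l,st,ce=cv2.connectedComponentsWithStats(m); i=1+np.argmax(st[1:,4]); pts=cv2.findNonZero((l==i).astype(np.uint8))
    return ce[i]+[x,y],cv2.boxPoints(cv2.minAreaRect(pts))+[x,y],st[i]
c,b,st=white(T,345,252,30,28); print(c,st,onz(T,c,31).round(1)); print(onz(T,b,31).round(1)[:,:2])
c,b,st=white(S,335,228,25,22); print(c,st,onz(S,c,30).round(1),onz(S,b,31).round(1)[:,:2])
print(onz(T,[441.5+0,207.5],44),onz(T,[353.9,227.4],66),onz(T,[353,231],55))
# case rim corners from crop
f=lambda x,y:[310+x/4-.4,190+y/4-.4]
print(onz(T,[f(70,88),f(272,72),f(292,260),f(88,278)],24).round(1))
print(onz(T,[f(68,60),f(280,42),f(303,255)],74).round(1))
g=lambda x,y:[280+x/6-.4,165+y/5.4545-.4]
print(onz(S,[g(98,367),g(358,367),g(365,478),g(92,482)],24).round(1))
for n,P in {"y":(562,-376),"g":(468.6,-232),"r":(467.6,-349)}.items(): print(n,proj(S,[[P[0],P[1],0],[P[0],P[1],24]]).round(1).tolist())
```

```text
Traceback (most recent call last):
ValueError: attempt to get argmax of an empty sequence
```

Run:
```python
from h import *
S=pickle.load(open("side0.pkl","rb"))["pixels"][:,:,::-1]
T=pickle.load(open("top0.pkl","rb"))["pixels"][:,:,::-1]
a=cv2.resize(S[172:222,310:380],None,fx=8,fy=8,interpolation=0)
b=cv2.resize(T[218:298,430:540],None,fx=7,fy=7,interpolation=0)
cv2.imwrite("pics/z3.png",a);cv2.imwrite("pics/z4.png",b)
```

```text
(no output)
```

View pics/z3.png

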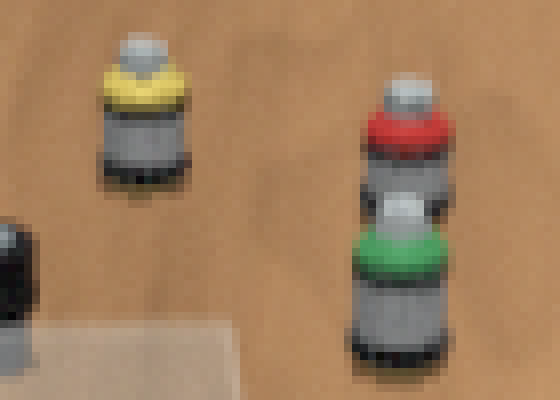

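View pics/z4.png

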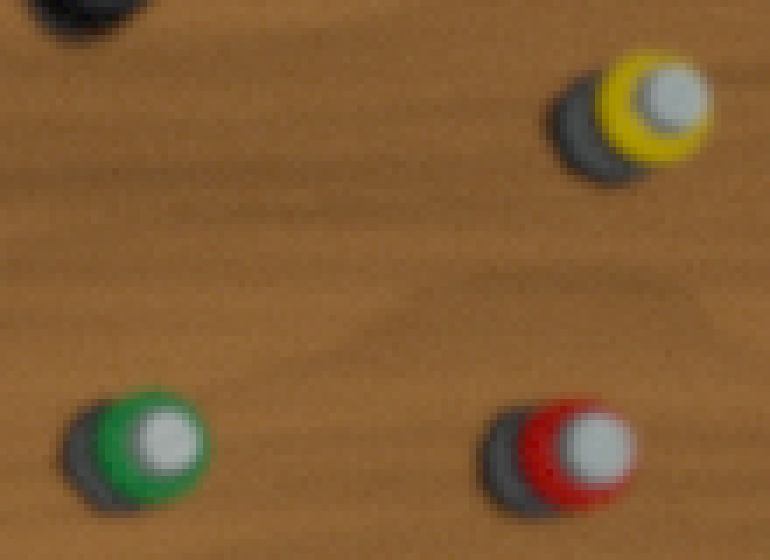

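Run:
```python
from h import *
T=pickle.load(open("top0.pkl","rb"));S=pickle.load(open("side0.pkl","rb"))
f=lambda x,y:[430+x/7-.43,218+y/7-.43]
for n,a,b,h in(("yellow",(654,108),(610,128),53),("green",(153,445),(120,457),56),("red",(577,452),(540,462),50)):
    print(n,onz(T,f(*a),h-13).round(1)[0],onz(T,f(*b),9).round(1)[0])
def white(s,x,y,w,h,v=170):
    hs=cv2.cvtColor(s["pixels"],cv2.COLOR_RGB2HSV)[y:y+h,x:x+w]
    m=((hs[...,1]<60)&(hs[...,2]>v)).astype(np.uint8)
    n,l,st,ce=cv2.connectedComponentsWithStats(m); i=1+np.argmax(st[1:,4]); pts=cv2.findNonZero((l==i).astype(np.uint8))
    return ce[i]+[x,y],cv2.boxPoints(cv2.minAreaRect(pts))+[x,y],st[i]
c,b,st=white(T,345,252,30,28); print(c,st,onz(T,c,31).round(1)); print(onz(T,b,31).round(1)[:,:2])
c,b,st=white(S,342,228,14,22); print(c,st,onz(S,c,30).round(1))
print(onz(T,[441.5+0,207.5],44),onz(T,[353.9,227.4],66),onz(T,[353,231],55))
f=lambda x,y:[310+x/4-.4,190+y/4-.4]
A=onz(T,[f(70,88),f(272,72),f(292,260),f(88,278)],24).round(1);print(A,A.mean(0))
print(onz(T,[f(68,60),f(280,42),f(303,255)],74).round(1))
g=lambda x,y:[280+x/6-.4,165+y/5.4545-.4]
print(onz(S,[g(98,367),g(358,367),g(365,478),g(92,482)],24).round(1))
```

```text
yellow [ 561.5 -375.3   40. ] [ 562.1 -376.4    9. ]
green [ 468.5 -231.1   43. ] [ 468.4 -231.5    9. ]
red [ 467.5 -347.9   37. ] [ 467.3 -349.2    9. ]
[357.75833333 265.33333333] [  8   7  11  14 120] [[498.9 -57.6  31. ]]
[[509.7 -47.5]
 [512.4 -65.6]
 [488.1 -68.8]
 [485.4 -50.8]]
[346.5       238.5862069] [ 0  8 10  6 58] [[496.8 -62.   30. ]]
[[ 609.75889315 -218.60980897   44.        ]] [[564.77696076 -48.54095209  66.        ]] [[560.29044896 -47.5030782   55.        ]]
[[ 605.4    1.1   24. ]
 [ 614.1  -98.    24. ]
 [ 520.8 -106.    24. ]
 [ 511.5   -8.    24. ]] [562.95  -52.725  24.   ]
[[ 605.9    2.1   74. ]
 [ 615.1  -96.    74. ]
 [ 515.4 -104.6   74. ]]
[[ 616.3  -97.8   24. ]
 [ 515.2 -104.4   24. ]
 [ 507.8  -11.1   24. ]
 [ 605.    -1.4   24. ]]
```

{"fn": "drive_tool", "kwargs": {"moves": [[[30, 25, -10], -3], [[65, 57, -30], -8], [[105, 92, -55], -14], [[145, 127, -80], -20], [[180, 157, -100], -22.9], [[210, 183, -118], -22.9], [[229, 199, -130], -22.9], [[234, 203.7, -133], -22.9]], "fingers": 85, "squeeze": 40}}

```text
time: 0.77
tool_pos: [464.3, -351.0, 121.7]
tcp_rot: [-180.0, 0.0, 0.0]
ft_force: [0.3, -0.3, 0.1]
finger_gap: 85.4
```

{"fn": "drive_tool", "kwargs": {"moves": [[[0, 0, -10], 0], [[0, 0, -25], 0], [[0, 0, -45], 0], [[0, 0, -62], 0], [[0, 0, -77], 0], [[0, 0, -87], 0], [[0, 0, -91], 0], [[0, 0, -91], 0]]}}

```text
time: 1.43
tool_pos: [462.5, -352.1, 30.6]
tcp_rot: [-179.9, 0.1, -0.0]
ft_force: [0.6, -0.6, 0.1]
finger_gap: 85.0
```

{"fn": "drive_tool", "kwargs": {"moves": [[[0, 0, 0], 0], [[0, 0, 0], 0], [[0, 0, 0], 0], [[0, 0, 0], 0], [[0, 0, 0], 0], [[0, 0, 0], 0], [[0, 0, 0], 0], [[0, 0, 0], 0]], "fingers": 20}}

```text
time: 2.1
tool_pos: [463.9, -353.1, 32.9]
tcp_rot: [179.9, -0.1, 0.0]
ft_force: [-0.6, 1.1, 7.2]
finger_gap: 28.9
```

```bash
cat > look.py <<'E'
import sys
from bench import r
from h import *
n=sys.argv[1]
for v in sys.argv[2:]:
    s=r.snapshot(v); pickle.dump(s,open(f"{v}_{n}.pkl","wb")); cv2.imwrite(f"pics/{v}_{n}.png",s["pixels"][:,:,::-1])
s=r.sense(); print(s["time"],s["tool_pos"].round(2),s["tcp_rot"].round(2),s["ft_force"].round(2),s["wrist_torque"].round(2),round(s["finger_gap"],2))
E
python3 look.py g1 top side; python3 look.py g1b
python3 - <<'E'
import cv2,numpy as np
a=cv2.imread("pics/top_g1.png")[230:330,440:570];b=cv2.imread("pics/side_g1.png")[110:220,310:440]
cv2.imwrite("pics/z5.png",np.vstack([cv2.resize(a,None,fx=5,fy=2.8),cv2.resize(b,None,fx=5,fy=2.8)]))
cv2.imwrite("pics/z6.png",cv2.resize(b,None,fx=5,fy=5))
E
```

```text
2.2 [ 463.87 -353.12   32.86] [ 1.7994e+02 -6.0000e-02  1.0000e-02] [-0.54  1.44  6.23] [0.17 0.09 0.02] 29.27
2.2 [ 463.87 -353.12   32.86] [ 1.7994e+02 -6.0000e-02  1.0000e-02] [-0.54  1.44  6.23] [0.17 0.09 0.02] 29.27
```

View pics/z6.png

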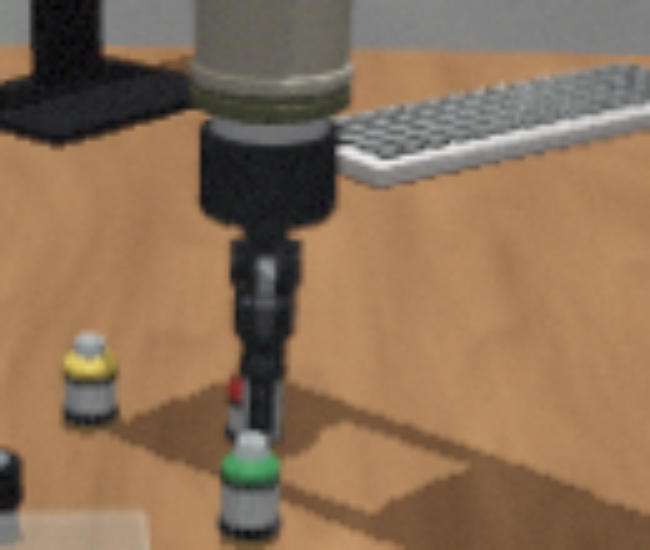

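The gripper holds red at (361,195 full frame), and the object sits slightly to the +x side of the pads. The gap is 29.3 mm. I'll lift and transfer it.

{"fn": "drive_tool", "kwargs": {"moves": [[[0, 0, 2], 0], [[0, 0, 6], 0], [[0, 0, 14], 0], [[0, 0, 26], 0], [[0, 0, 42], 0], [[0, 0, 60], 0], [[0, 0, 76], 0], [[0, 0, 86], 0]]}}

```text
time: 2.87
tool_pos: [464.2, -353.5, 121.2]
tcp_rot: [179.9, -0.1, 0.0]
ft_force: [0.6, -0.2, -0.6]
finger_gap: 29.2
```

{"fn": "drive_tool", "kwargs": {"moves": [[[0, 0, 10], 0], [[0, 0, 20], 0], [[0, 0, 25], 0], [[0, 5, 30], 0], [[0, 15, 34], 0], [[0, 30, 35], 0], [[0, 52, 35], 0], [[0, 76, 35], 0]]}}

```text
time: 3.53
tool_pos: [462.8, -274.8, 152.2]
tcp_rot: [-179.9, 0.0, -0.0]
ft_force: [0.2, 0.8, -0.9]
finger_gap: 28.9
```

{"fn": "drive_tool", "kwargs": {"moves": [[[5, 25, 0], 0], [[11, 53, 0], 0], [[17, 84, 0], 0], [[25, 119, 0], 0], [[32, 157, 0], 0], [[40, 194, 0], 0], [[47, 231, 0], 0], [[55, 268, 0], 0]]}}

```text
time: 4.2
tool_pos: [517.1, -5.5, 152.2]
tcp_rot: [-180.0, 0.1, 0.0]
ft_force: [0.7, -1.0, -0.9]
finger_gap: 28.9
```

{"fn": "drive_tool", "kwargs": {"moves": [[[8, 37, 0], 0], [[15, 74, 0], 0], [[23, 111, 0], 0], [[31, 149, 0], 0], [[38, 186, 0], 0], [[46, 223, 0], 0], [[53, 258, 0], 0], [[60, 290, 0], 0]]}}

```text
time: 4.87
tool_pos: [576.4, 284.6, 152.0]
tcp_rot: [180.0, 0.1, 0.1]
ft_force: [-0.1, -0.7, -0.6]
finger_gap: 29.0
```

{"fn": "drive_tool", "kwargs": {"moves": [[[5, 23, 0], 0], [[8, 36, 0], 0], [[9, 42, -3], 0], [[9, 44, -12], 0], [[9, 44, -26], 0], [[9, 44, -42], 0], [[9, 44, -56], 0], [[9, 44, -64], 0]]}}

```text
time: 5.53
tool_pos: [585.4, 323.4, 84.9]
tcp_rot: [179.9, 0.3, -0.1]
ft_force: [-0.8, -0.6, -1.7]
finger_gap: 28.9
```

```bash
python3 look.py p1 top side
python3 - <<'E'
import cv2,numpy as np
a=cv2.imread("pics/top_p1.png")[170:310,100:250];b=cv2.imread("pics/side_p1.png")[220:400,230:400]
cv2.imwrite("pics/z7.png",np.hstack([cv2.resize(a,(400,373)),cv2.resize(b,(352,373))]))
E
```

```text
5.6333 [585.43 323.69  85.42] [ 1.7987e+02  2.8000e-01 -5.0000e-02] [-1.29 -1.45 -0.74] [-0.07  0.02  0.01] 29.17
```

View pics/z7.png

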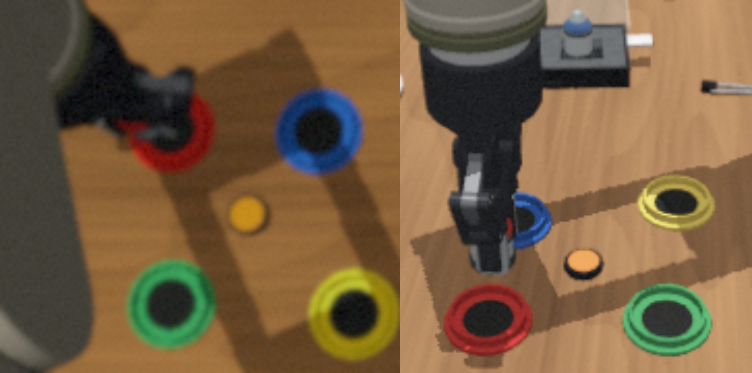

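Run:
```python
from h import *
S=pickle.load(open("side_p1.pkl","rb"));T=pickle.load(open("top_p1.pkl","rb"))
a=S["pixels"][300:360,240:310,::-1]; cv2.imwrite("pics/z8.png",cv2.resize(a,None,fx=9,fy=9,interpolation=0))
for n,P in(("measured+off",(589,323.7)),("cmd",(595,329))): print(n,proj(S,[[P[0],P[1]+12.5,52.5],[P[0]-15,P[1],70],[P[0]+15,P[1],70],[P[0],P[1]+16,57.5]]).round(1).tolist())
```

```text
measured+off [[272.8, 353.7], [283.7, 339.4], [263.5, 338.2], [272.2, 352.8]]
cmd [[268.1, 356.0], [279.0, 341.6], [258.7, 340.4], [267.4, 355.1]]
```

View pics/z8.png

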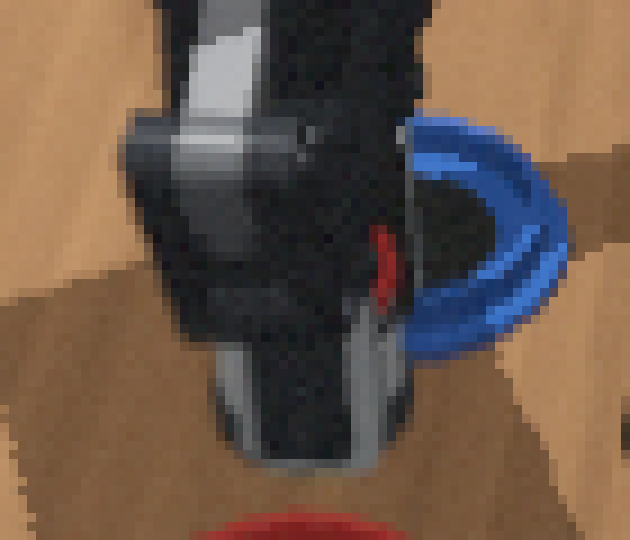

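{"fn": "drive_tool", "kwargs": {"moves": [[[2, 2, -2], 0], [[5, 4, -6], 0], [[8, 6, -12], 0], [[8, 6, -20], 0], [[8, 6, -28], 0], [[8, 6, -34], 0], [[8, 6, -38], 0], [[8, 6, -40], 0]]}}

```text
time: 6.3
tool_pos: [594.5, 331.0, 47.3]
tcp_rot: [180.0, 0.1, 0.0]
ft_force: [-0.1, 0.1, -0.8]
finger_gap: 29.0
```

{"fn": "drive_tool", "kwargs": {"moves": [[[0, 0, 0], 0], [[0, 0, 0], 0], [[0, 0, 0], 0], [[0, 0, 0], 0], [[0, 0, 0], 0], [[0, 0, 0], 0], [[0, 0, 0], 0], [[0, 0, 0], 0]]}}

```text
time: 6.97
tool_pos: [595.4, 331.4, 49.0]
tcp_rot: [-180.0, -0.0, 0.0]
ft_force: [-0.3, 1.0, -1.5]
finger_gap: 29.0
```

```bash
python3 look.py p2 top side
python3 - <<'E'
from h import *
S=pickle.load(open("side_p2.pkl","rb"))
a=S["pixels"][320:400,230:320,::-1]; cv2.imwrite("pics/z9.png",cv2.resize(a,None,fx=8,fy=7,interpolation=0))
E
```

```text
7.0667 [595.32 331.33  48.86] [1.8e+02 0.0e+00 1.0e-02] [-0.07 -0.47 -1.25] [ 0.01  0.04 -0.01] 28.93
```

View pics/z9.png

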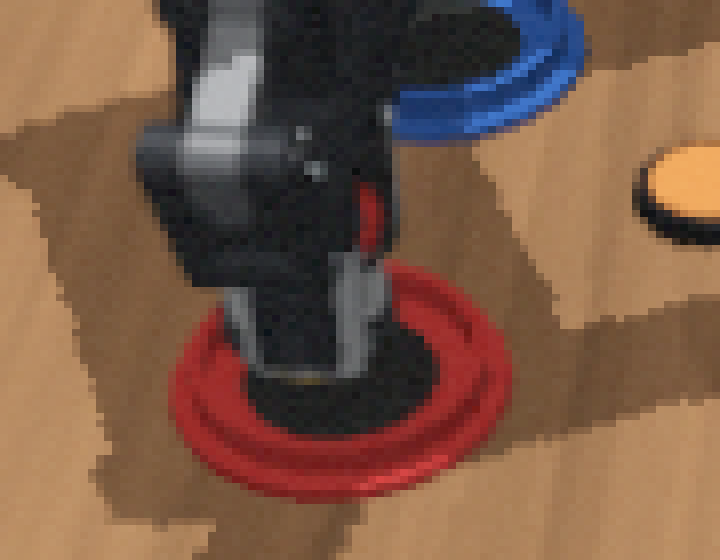

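Run:
```python
from h import *
S=pickle.load(open("side_p2.pkl","rb"));S1=pickle.load(open("side_p1.pkl","rb"))
print(onz(S,[268,373.7],16)-[0,12.5,0]); print(onz(S1,[274.2,351.8],52.5)-[0,12.5,0])
```

```text
[[597.99638724 328.49992761  16.        ]]
[[587.70292958 319.67206672  52.5       ]]
```

{"fn": "drive_tool", "kwargs": {"moves": [[[-1, 0, -2], 0], [[-2, -1, -4], 0], [[-2.5, -1, -6], 0], [[-2.5, -1, -8], 0], [[-2.5, -1, -9.5], 0], [[-2.5, -1, -11], 0], [[-2.5, -1, -12], 0], [[-2.5, -1, -12], 0]]}}

```text
time: 7.73
tool_pos: [592.9, 330.4, 37.0]
tcp_rot: [-180.0, -0.0, 0.0]
ft_force: [0.2, 0.0, -0.7]
finger_gap: 29.3
```

{"fn": "drive_tool", "kwargs": {"moves": [[[0, 0, -0.5], 0], [[0, 0, -1], 0], [[0, 0, -1], 0], [[0, 0, -1], 0], [[0, 0, -1.5], 0], [[0, 0, -1.5], 0], [[0, 0, -1.5], 0], [[0, 0, -1.5], 0]]}}

```text
time: 8.4
tool_pos: [593.2, 330.5, 36.9]
tcp_rot: [-180.0, -0.0, 0.0]
ft_force: [-5.3, -2.8, 9.6]
finger_gap: 28.9
```

{"fn": "drive_tool", "kwargs": {"moves": [[[0, 0, 0], 0], [[0, 0, 0], 0], [[0, 0, 0], 0], [[0, 0, 1], 0], [[0, 0, 2], 0], [[0, 0, 5], 0], [[0, 0, 10], 0], [[0, 0, 18], 0]], "fingers": 60}}

```text
time: 9.07
tool_pos: [592.4, 330.1, 53.1]
tcp_rot: [180.0, 0.1, 0.0]
ft_force: [-0.7, 0.4, -0.0]
finger_gap: 59.7
```

```bash
python3 look.py p3 side
python3 - <<'E'
from h import *
S=pickle.load(open("side_p3.pkl","rb"))
a=S["pixels"][320:400,230:320,::-1]; cv2.imwrite("pics/z10.png",cv2.resize(a,None,fx=6,fy=6,interpolation=0))
E
```

```text
9.1167 [593.69 330.74  55.83] [-1.7995e+02 -1.0000e-01  1.0000e-02] [1.19 0.3  0.79] [ 0.05 -0.11 -0.04] 60.1
```

View pics/z10.png

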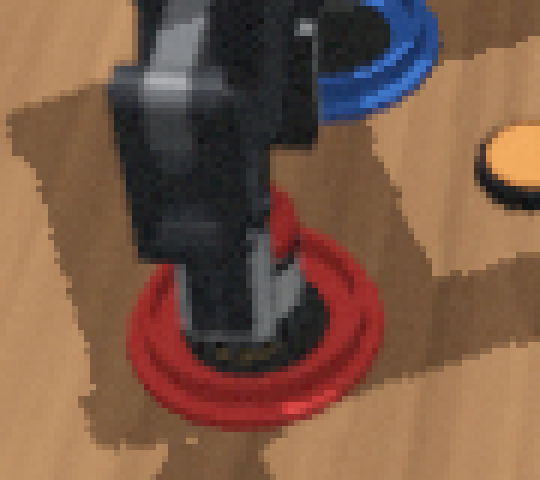

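Red stands in its cup. Next is yellow.

{"fn": "drive_tool", "kwargs": {"moves": [[[0, 0, 20], 0], [[0, 0, 45], 0], [[0, -3, 73], 0], [[0, -15, 92], 0], [[-1, -38, 100], 0], [[-3, -70, 100], 0], [[-5, -108, 100], 0], [[-6, -148, 100], 0]], "fingers": 85}}

```text
time: 9.78
tool_pos: [586.9, 181.8, 154.7]
tcp_rot: [-180.0, -0.1, 0.1]
ft_force: [0.6, -0.1, -0.4]
finger_gap: 85.1
```

{"fn": "drive_tool", "kwargs": {"moves": [[[-2, -40, 0], 0], [[-4, -80, 0], 0], [[-5, -120, 0], 0], [[-7, -160, 0], 0], [[-9, -200, 0], 0], [[-11, -240, 0], 0], [[-12, -280, 0], 0], [[-14, -320, 0], 0]]}}

```text
time: 10.45
tool_pos: [572.9, -139.7, 154.5]
tcp_rot: [180.0, -0.1, 0.0]
ft_force: [0.8, -0.2, -0.2]
finger_gap: 84.7
```

{"fn": "drive_tool", "kwargs": {"moves": [[[-2, -40, 0], 0], [[-4, -80, 0], 0], [[-6, -120, 0], 0], [[-8, -160, 0], 0], [[-9, -195, -3], 0], [[-11, -220, -12], 0], [[-11, -234, -25], 0], [[-11, -238, -35], 0]]}}

```text
time: 11.12
tool_pos: [561.3, -378.9, 118.5]
tcp_rot: [179.9, -0.1, -0.2]
ft_force: [-0.9, -0.6, -0.2]
finger_gap: 85.1
```

{"fn": "drive_tool", "kwargs": {"moves": [[[0, 0, -4], 0], [[0, 0, -8], 0], [[0, 0, -12], 0], [[0, 0, -16], 0], [[0, 0, -20], 0], [[0, 0, -20], 0], [[0, 0, -20], 0], [[0, 0, -20], 0]]}}

```text
time: 11.78
tool_pos: [562.1, -375.5, 98.8]
tcp_rot: [180.0, -0.0, 0.0]
ft_force: [0.4, -0.6, -0.3]
finger_gap: 84.8
```

{"fn": "drive_tool", "kwargs": {"moves": [[[0, 0, -8], 0], [[0, 0, -20], 0], [[0, 0, -34], 0], [[0, 0, -48], 0], [[0, 0, -58], 0], [[0, 0, -65], 0], [[0, 0, -68], 0], [[0, 0, -68], 0]]}}

```text
time: 12.45
tool_pos: [561.2, -375.2, 28.8]
tcp_rot: [-179.9, 0.1, 0.0]
ft_force: [-0.3, 0.3, 0.5]
finger_gap: 84.8
```

{"fn": "drive_tool", "kwargs": {"moves": [[[0, 0, 0], 0], [[0, 0, 0], 0], [[0, 0, 0], 0], [[0, 0, 0], 0], [[0, 0, 0], 0], [[0, 0, 0], 0], [[0, 0, 0], 0], [[0, 0, 0], 0]], "fingers": 20}}

```text
time: 13.12
tool_pos: [562.4, -376.0, 31.3]
tcp_rot: [180.0, -0.1, 0.0]
ft_force: [-0.5, 0.7, 6.0]
finger_gap: 29.0
```

```bash
python3 look.py y1
```

```text
13.1167 [ 562.35 -376.05   31.29] [ 1.7995e+02 -6.0000e-02  1.0000e-02] [-0.47  0.72  6.05] [ 0.08  0.12 -0.02] 29.0
```

{"fn": "drive_tool", "kwargs": {"moves": [[[0, 0, 2], 0], [[0, 0, 6], 0], [[0, 0, 14], 0], [[0, 0, 28], 0], [[0, 0, 46], 0], [[0, 0, 66], 0], [[0, 0, 88], 0], [[0, 2, 106], 0]]}}

```text
time: 13.78
tool_pos: [562.2, -374.3, 139.5]
tcp_rot: [179.9, -0.1, -0.0]
ft_force: [-0.1, -0.8, -1.0]
finger_gap: 29.0
```

{"fn": "drive_tool", "kwargs": {"moves": [[[-1, 6, 10], 0], [[-3, 16, 14], 0], [[-6, 32, 14], 0], [[-10, 54, 14], 0], [[-15, 80, 14], 0], [[-21, 112, 14], 0], [[-28, 148, 14], 0], [[-35, 186, 14], 0]]}}

```text
time: 14.45
tool_pos: [525.3, -185.6, 149.2]
tcp_rot: [-179.9, 0.1, -0.0]
ft_force: [1.1, 0.9, -2.2]
finger_gap: 29.3
```

{"fn": "drive_tool", "kwargs": {"moves": [[[-7, 38, 0], 0], [[-14, 76, 0], 0], [[-21, 114, 0], 0], [[-28, 152, 0], 0], [[-35, 188, 0], 0], [[-42, 222, 0], 0], [[-48, 254, 0], 0], [[-53, 283, 0], 0]]}}

```text
time: 15.12
tool_pos: [471.7, 97.7, 149.4]
tcp_rot: [-180.0, 0.1, 0.1]
ft_force: [0.4, 0.1, -1.3]
finger_gap: 29.3
```

{"fn": "drive_tool", "kwargs": {"moves": [[[-6, 32, 0], 0], [[-11, 57, -2], 0], [[-15, 76, -8], 0], [[-16.5, 86, -20], 0], [[-16.5, 89, -36], 0], [[-16.5, 89, -52], 0], [[-16.5, 89, -66], 0], [[-16.5, 89, -76], 0]]}}

```text
time: 15.78
tool_pos: [455.3, 183.7, 71.5]
tcp_rot: [179.9, 0.2, 0.0]
ft_force: [-0.6, 0.1, -1.1]
finger_gap: 29.0
```

{"fn": "drive_tool", "kwargs": {"moves": [[[0, 0, -6], 0], [[0, 0, -10], 0], [[0, 0, -12], 0], [[0, 0, -14], 0], [[0, 0, -14], 0], [[0, 0, -14], 0], [[0, 0, -14], 0], [[0, 0, -14], 0]]}}

```text
time: 16.45
tool_pos: [457.7, 184.5, 60.9]
tcp_rot: [-180.0, -0.0, 0.0]
ft_force: [0.5, 0.5, -1.7]
finger_gap: 28.8
```

```bash
python3 look.py y2 top side
python3 - <<'E'
from h import *
S=pickle.load(open("side_y2.pkl","rb"))
a=S["pixels"][265:345,320:410,::-1]; cv2.imwrite("pics/z11.png",cv2.resize(a,None,fx=8,fy=7,interpolation=0))
E
```

```text
16.55 [457.57 184.43  60.68] [-1.7999e+02 -3.0000e-02  1.0000e-02] [ 0.6   0.33 -0.67] [ 0.02 -0.02  0.03] 29.52
```

View pics/z11.png

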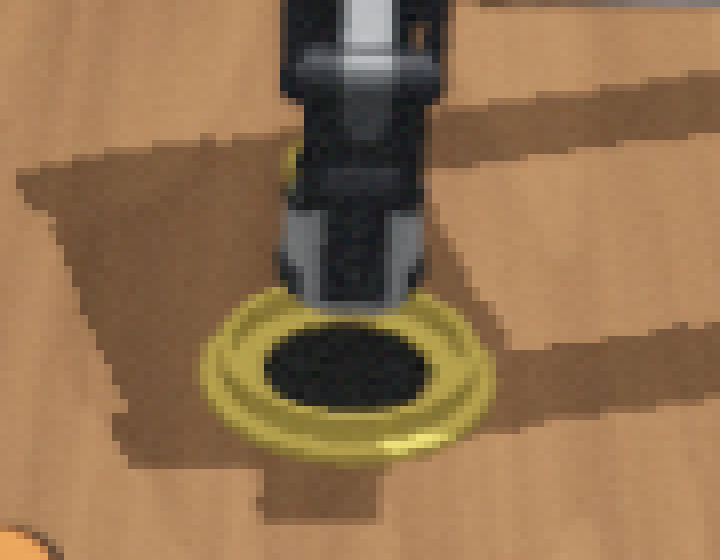

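The yellow objective is centred over its cup: the objective is at x≈350 and the pad at x≈346 in the zoom. I'll lower it.

{"fn": "drive_tool", "kwargs": {"moves": [[[0, 0, -4], 0], [[0, 0, -9], 0], [[0, 0, -14], 0], [[0, 0, -18], 0], [[0, 0, -21], 0], [[0, 0, -23], 0], [[0, 0, -24], 0], [[0, 0, -24], 0]]}}

```text
time: 17.22
tool_pos: [457.1, 184.3, 36.0]
tcp_rot: [180.0, 0.0, 0.0]
ft_force: [-1.0, 0.6, -0.8]
finger_gap: 29.1
```

{"fn": "drive_tool", "kwargs": {"moves": [[[0, 0, -0.5], 0], [[0, 0, -1], 0], [[0, 0, -1.5], 0], [[0, 0, -2], 0], [[0, 0, -2.5], 0], [[0, 0, -2.5], 0], [[0, 0, -2.5], 0], [[0, 0, -2.5], 0]]}}

```text
time: 17.88
tool_pos: [457.7, 184.4, 35.2]
tcp_rot: [-180.0, -0.0, 0.0]
ft_force: [-5.3, -1.6, 13.3]
finger_gap: 29.1
```

{"fn": "drive_tool", "kwargs": {"moves": [[[0, 0, 0], 0], [[0, 0, 0], 0], [[0, 0, 0], 0], [[0, 0, 1], 0], [[0, 0, 3], 0], [[0, 0, 8], 0], [[0, 0, 18], 0], [[0, 0, 34], 0]], "fingers": 60}}

```text
time: 18.55
tool_pos: [456.2, 184.0, 67.5]
tcp_rot: [180.0, 0.1, 0.0]
ft_force: [-0.6, -0.5, 0.5]
finger_gap: 59.9
```

{"fn": "drive_tool", "kwargs": {"moves": [[[0, 0, 20], 0], [[0, 0, 40], 0], [[0, -6, 60], 0], [[0, -20, 76], 0], [[1, -42, 82], 0], [[2, -72, 84], 0], [[3, -110, 84], 0], [[4, -150, 84], 0]], "fingers": 85}}

```text
time: 19.22
tool_pos: [461.7, 33.5, 153.5]
tcp_rot: [-180.0, -0.1, 0.1]
ft_force: [0.7, -0.2, -0.1]
finger_gap: 84.8
```

{"fn": "drive_tool", "kwargs": {"moves": [[[1, -40, 0], 0], [[2, -80, 0], 0], [[3, -120, 0], 0], [[4, -160, 0], 0], [[5, -196, -4], 0], [[6, -226, -14], 0], [[7, -250, -28], 0], [[7, -264, -40], 0]]}}

```text
time: 19.88
tool_pos: [468.6, -232.9, 112.8]
tcp_rot: [179.9, -0.1, -0.1]
ft_force: [-0.0, 0.3, -0.2]
finger_gap: 84.8
```

{"fn": "drive_tool", "kwargs": {"moves": [[[0, -2, -10], 0], [[0, -2, -18], 0], [[0, -2, -24], 0], [[0, -2, -26], 0], [[0, -2, -26], 0], [[0, -2, -26], 0], [[0, -2, -26], 0], [[0, -2, -26], 0]]}}

```text
time: 20.55
tool_pos: [468.9, -231.5, 86.6]
tcp_rot: [180.0, -0.1, 0.0]
ft_force: [-0.5, -0.3, -0.3]
finger_gap: 85.1
```

```bash
python3 look.py g2 top side
python3 - <<'E'
import cv2,numpy as np
a=cv2.imread("pics/top_g2.png")[200:320,420:560];b=cv2.imread("pics/side_g2.png")[150:400,230:420]
cv2.imwrite("pics/z12.png",np.hstack([cv2.resize(a,(400,343)),cv2.resize(b,(380,500))[:343]]))
cv2.imwrite("pics/z13.png",cv2.resize(b,(456,600)))
E
```

```text
20.65 [ 468.71 -231.63   86.41] [ 1.7997e+02 -4.0000e-02  3.0000e-02] [-0.17  0.8   0.  ] [-0.01 -0.02 -0.03] 84.95
```

View pics/z13.png

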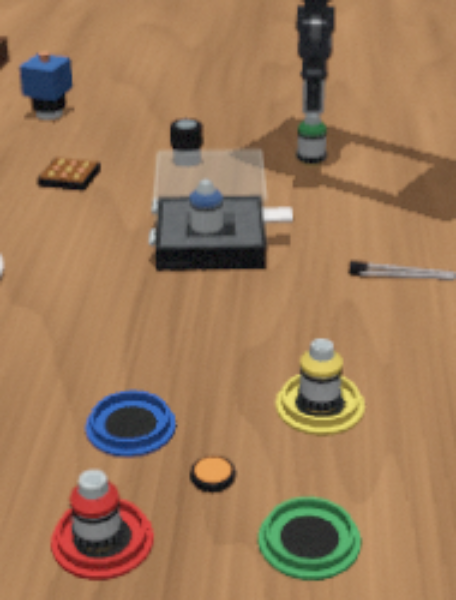

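Red and yellow stand in their cups, and the gripper is over green.

{"fn": "drive_tool", "kwargs": {"moves": [[[0, 0, -8], 0], [[0, 0, -18], 0], [[0, 0, -28], 0], [[0, 0, -38], 0], [[0, 0, -46], 0], [[0, 0, -51], 0], [[0, 0, -53], 0], [[0, 0, -53], 0]]}}

```text
time: 21.32
tool_pos: [467.9, -231.4, 32.0]
tcp_rot: [-180.0, 0.1, 0.0]
ft_force: [0.7, -0.2, -0.3]
finger_gap: 84.9
```

{"fn": "drive_tool", "kwargs": {"moves": [[[0, 0, 0], 0], [[0, 0, 0], 0], [[0, 0, 0], 0], [[0, 0, 0], 0], [[0, 0, 0], 0], [[0, 0, 0], 0], [[0, 0, 0], 0], [[0, 0, 0], 0]], "fingers": 20}}

```text
time: 21.98
tool_pos: [468.7, -231.9, 33.4]
tcp_rot: [180.0, -0.0, 0.0]
ft_force: [-0.5, -0.3, 5.1]
finger_gap: 29.2
```

```bash
python3 look.py g3
```

```text
21.9833 [ 468.72 -231.91   33.43] [ 1.7997e+02 -5.0000e-02  0.0000e+00] [-0.46 -0.3   5.1 ] [0.08 0.17 0.03] 29.2
```

{"fn": "drive_tool", "kwargs": {"moves": [[[0, 0, 2], 0], [[0, 0, 6], 0], [[0, 0, 14], 0], [[0, 0, 28], 0], [[0, 0, 46], 0], [[0, 0, 66], 0], [[0, 0, 88], 0], [[0, 2, 106], 0]]}}

```text
time: 22.65
tool_pos: [468.5, -229.9, 140.9]
tcp_rot: [180.0, -0.0, -0.0]
ft_force: [1.1, -1.0, -1.7]
finger_gap: 28.6
```

{"fn": "drive_tool", "kwargs": {"moves": [[[0, 6, 10], 0], [[0, 16, 14], 0], [[0, 32, 14], 0], [[0, 54, 14], 0], [[-1, 80, 14], 0], [[-1, 112, 14], 0], [[-1, 148, 14], 0], [[-2, 186, 14], 0]]}}

```text
time: 23.32
tool_pos: [465.1, -41.7, 151.7]
tcp_rot: [-180.0, 0.1, -0.0]
ft_force: [1.4, 0.7, -1.5]
finger_gap: 29.2
```

{"fn": "drive_tool", "kwargs": {"moves": [[[0, 38, 0], 0], [[-1, 76, 0], 0], [[-1, 114, 0], 0], [[-1, 152, 0], 0], [[-2, 188, 0], 0], [[-2, 222, 0], 0], [[-2, 254, 0], 0], [[-2, 282, 0], 0]]}}

```text
time: 23.98
tool_pos: [462.5, 240.9, 151.6]
tcp_rot: [180.0, 0.1, 0.1]
ft_force: [-0.4, -0.8, -0.4]
finger_gap: 29.0
```

{"fn": "drive_tool", "kwargs": {"moves": [[[0, 30, 0], 0], [[-1, 53, -2], 0], [[-1, 70, -8], 0], [[-1, 79, -20], 0], [[-1, 82, -36], 0], [[-1, 82, -52], 0], [[-1, 82, -66], 0], [[-1, 82, -76], 0]]}}

```text
time: 24.65
tool_pos: [461.0, 320.1, 74.0]
tcp_rot: [179.9, 0.2, 0.0]
ft_force: [-0.7, 0.6, -1.2]
finger_gap: 29.1
```

{"fn": "drive_tool", "kwargs": {"moves": [[[0, 0, -6], 0], [[0, 0, -10], 0], [[0, 0, -12], 0], [[0, 0, -14], 0], [[0, 0, -14], 0], [[0, 0, -14], 0], [[0, 0, -14], 0], [[0, 0, -14], 0]]}}

```text
time: 25.32
tool_pos: [463.7, 320.5, 63.4]
tcp_rot: [-180.0, -0.0, 0.0]
ft_force: [0.8, -0.4, -1.4]
finger_gap: 29.3
```

```bash
python3 look.py g4 side
python3 - <<'E'
from h import *
S=pickle.load(open("side_g4.pkl","rb"))
a=S["pixels"][310:400,235:400,::-1]; cv2.imwrite("pics/z14.png",cv2.resize(a,None,fx=4.8,fy=6,interpolation=0))
E
```

```text
25.3667 [463.61 320.47  63.31] [-1.7998e+02 -4.0000e-02  0.0000e+00] [-0.06  0.12 -0.92] [-0.01 -0.01 -0.04] 28.96
```

View pics/z14.png

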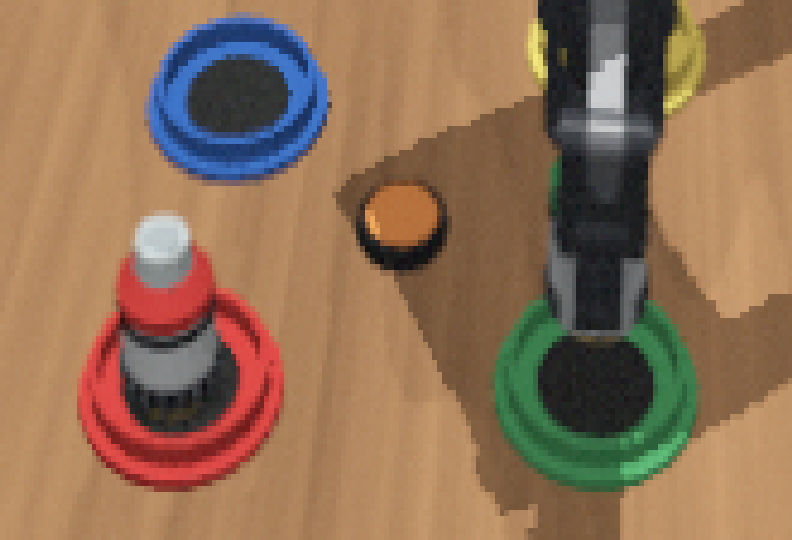

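Green is aligned with its cup: the objective is at x≈597 and the pad at x≈596 in the zoom. Red's base sits within about 3 mm of its cup's centre. I'll lower green.

{"fn": "drive_tool", "kwargs": {"moves": [[[0, 0, -4], 0], [[0, 0, -9], 0], [[0, 0, -14], 0], [[0, 0, -18], 0], [[0, 0, -21], 0], [[0, 0, -23], 0], [[0, 0, -24.5], 0], [[0, 0, -24.5], 0]]}}

```text
time: 26.03
tool_pos: [463.1, 320.2, 37.9]
tcp_rot: [180.0, 0.0, 0.0]
ft_force: [-0.4, 0.3, -1.1]
finger_gap: 29.3
```

{"fn": "drive_tool", "kwargs": {"moves": [[[0, 0, -0.5], 0], [[0, 0, -1], 0], [[0, 0, -1.5], 0], [[0, 0, -2], 0], [[0, 0, -2.5], 0], [[0, 0, -2.5], 0], [[0, 0, -2.5], 0], [[0, 0, -2.5], 0]]}}

```text
time: 26.7
tool_pos: [463.7, 320.5, 37.4]
tcp_rot: [-180.0, -0.0, 0.0]
ft_force: [-5.8, -3.5, 11.7]
finger_gap: 29.2
```

{"fn": "drive_tool", "kwargs": {"moves": [[[0, 0, 0], 0], [[0, 0, 0], 0], [[0, 0, 0], 0], [[0, 0, 1], 0], [[0, 0, 3], 0], [[0, 0, 8], 0], [[0, 0, 18], 0], [[0, 0, 34], 0]], "fingers": 60}}

```text
time: 27.37
tool_pos: [462.3, 319.8, 69.3]
tcp_rot: [179.9, 0.1, 0.0]
ft_force: [-0.2, -0.2, -0.2]
finger_gap: 60.1
```

{"fn": "drive_tool", "kwargs": {"moves": [[[0, 0, 20], 0], [[0, 0, 40], 0], [[0, -6, 60], 0], [[2, -20, 76], 0], [[4, -42, 82], 1], [[6, -72, 84], 2], [[9, -110, 84], 4], [[12, -150, 84], 5.3]], "fingers": 45}}

```text
time: 28.03
tool_pos: [475.7, 169.7, 155.5]
tcp_rot: [-180.0, -0.1, 5.5]
ft_force: [0.7, -0.6, -0.5]
finger_gap: 44.8
```

{"fn": "drive_tool", "kwargs": {"moves": [[[3, -40, 0], 0], [[6, -80, 0], 0], [[9, -120, 0], 0], [[12, -156, 0], 0], [[15, -186, -3], 0], [[17, -208, -12], 0], [[18.5, -222, -24], 0], [[18.5, -228.5, -34], 0]]}}

```text
time: 28.7
tool_pos: [494.4, -60.4, 120.6]
tcp_rot: [179.9, -0.1, 5.2]
ft_force: [0.1, -0.9, 0.2]
finger_gap: 44.9
```

{"fn": "drive_tool", "kwargs": {"moves": [[[0, 0, -8], 0], [[0, 0, -14], 0], [[0, 0, -20], 0], [[0, 0, -24], 0], [[0, 0, -24], 0], [[0, 0, -24], 0], [[0, 0, -24], 0], [[0, 0, -24], 0]]}}

```text
time: 29.37
tool_pos: [494.3, -58.0, 96.4]
tcp_rot: [180.0, -0.1, 5.3]
ft_force: [0.6, 0.5, -0.1]
finger_gap: 45.1
```

```bash
python3 look.py t1 top side
python3 - <<'E'
import cv2,numpy as np
a=cv2.imread("pics/top_t1.png")[180:300,290:430];b=cv2.imread("pics/side_t1.png")[130:290,270:400]
cv2.imwrite("pics/z15.png",np.hstack([cv2.resize(a,(400,492)),cv2.resize(b,(400,492))]))
E
```

```text
29.4667 [494.15 -58.08  96.3 ] [ 1.7999e+02 -4.0000e-02  5.3200e+00] [ 0.08 -0.37  0.14] [ 0.05 -0.04  0.05] 44.91
```

View pics/z15.png

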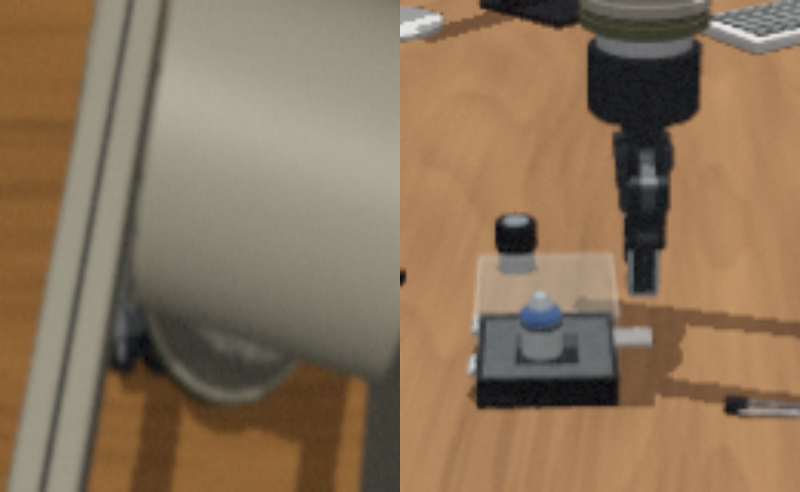

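The fingers straddle the tab (zoom, 642 vs tab 633). I'll go down to pinch it.

{"fn": "drive_tool", "kwargs": {"moves": [[[0, 0, -8], 0], [[0, 0, -18], 0], [[0, 0, -30], 0], [[0, 0, -42], 0], [[0, 0, -50], 0], [[0, 0, -56], 0], [[0, 0, -58], 0], [[0, 0, -58], 0]]}}

```text
time: 30.13
tool_pos: [493.2, -58.0, 36.9]
tcp_rot: [-180.0, 0.1, 5.3]
ft_force: [-0.2, -0.9, -0.1]
finger_gap: 44.9
```

{"fn": "drive_tool", "kwargs": {"moves": [[[0, 0, 0], 0], [[0, 0, 0], 0], [[0, 0, 0], 0], [[0, 0, 0], 0], [[0, 0, 0], 0], [[0, 0, 0], 0], [[0, 0, 0], 0], [[0, 0, 0], 0]], "fingers": 10, "squeeze": 25}}

```text
time: 30.8
tool_pos: [494.5, -59.0, 38.6]
tcp_rot: [179.9, -0.1, 5.3]
ft_force: [-0.0, -4.6, 0.5]
finger_gap: 18.8
```

```bash
python3 look.py t2 side
python3 - <<'E'
import cv2,numpy as np
b=cv2.imread("pics/side_t2.png")[170:280,270:400]
cv2.imwrite("pics/z16.png",cv2.resize(b,None,fx=5,fy=5))
H=np.array([562+53*np.cos(np.radians(5.3)),-52+53*np.sin(np.radians(5.3))]);print("hinge",H)
for d in range(0,90,10):
    t=np.radians(d); rx=-121*np.cos(t)+4.5*np.sin(t)+121; rz=121*np.sin(t)+4.5*np.cos(t)-4.5; c,s=np.cos(np.radians(5.3)),np.sin(np.radians(5.3))
    print(d,round(rx*c,1),round(rx*s,1),round(rz,1))
E
```

```text
30.85 [494.49 -59.04  38.67] [ 1.7991e+02 -8.0000e-02  5.3000e+00] [ 0.23 -4.99  0.58] [-0.79  0.09  0.11] 18.99
hinge [614.773409   -47.10435887]
0 0.0 0.0 0.0
10 2.6 0.2 20.9
20 8.8 0.8 41.1
30 18.4 1.7 59.9
40 31.1 2.9 76.7
50 46.5 4.3 91.1
60 64.1 5.9 102.5
70 83.5 7.7 110.7
80 104.0 9.6 115.4
```

View pics/z16.png

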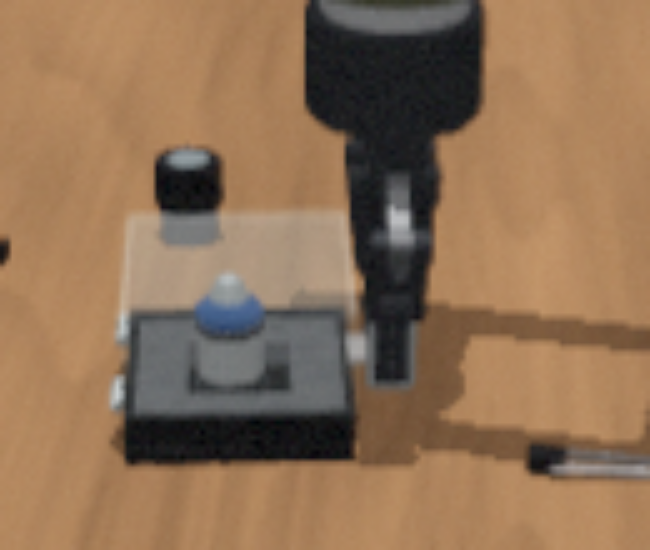

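The tab is pinched (gap 19). I'll swing the lid along the arc.

{"fn": "drive_tool", "kwargs": {"moves": [[[0.3, 0, 4], 0], [[0.8, 0, 10.5], 0], [[2.6, 0.2, 20.9], 0], [[5.3, 0.5, 31.2], 0], [[8.8, 0.8, 41.1], 0], [[13.2, 1.2, 50.7], 0], [[18.4, 1.7, 59.9], 0], [[18.4, 1.7, 59.9], 0]]}}

```text
time: 31.52
tool_pos: [514.0, -57.1, 100.3]
tcp_rot: [179.9, -0.2, 5.3]
ft_force: [-0.3, -4.8, -1.0]
finger_gap: 19.6
```

```bash
python3 look.py t3 side
python3 - <<'E'
import cv2,numpy as np
b=cv2.imread("pics/side_t3.png")[150:280,270:400]
cv2.imwrite("pics/z17.png",cv2.resize(b,None,fx=4,fy=4))
E
```

```text
31.5667 [513.2  -57.14  99.05] [ 1.7991e+02 -1.2000e-01  5.3100e+00] [ 1.04 -6.78 -2.03] [-0.92 -0.05  0.1 ] 19.26
```

View pics/z17.png

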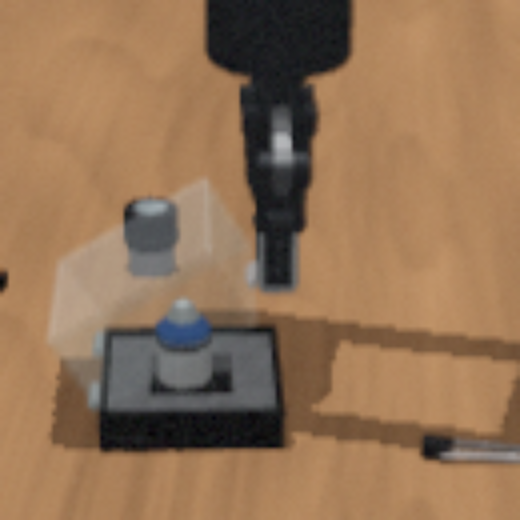

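The lid is following, at about 30°, with the tab held at (258,272) in the zoom. I'll continue.

{"fn": "drive_tool", "kwargs": {"moves": [[[6, 0.6, 8.7], 0], [[12.7, 1.2, 16.8], 0], [[20.1, 1.9, 24.3], 0], [[28.1, 2.6, 31.2], 0], [[36.6, 3.4, 37.3], 0], [[45.7, 4.2, 42.6], 0], [[55.2, 5.1, 47.2], 0], [[65.1, 6, 50.8], 0]]}}

```text
time: 32.23
tool_pos: [576.8, -50.8, 147.9]
tcp_rot: [180.0, 0.1, 5.3]
ft_force: [-1.2, -4.4, 0.0]
finger_gap: 19.0
```

{"fn": "drive_tool", "kwargs": {"moves": [[[5, 0.5, 1.5], 0], [[10, 1, 2.8], 0], [[15, 1.4, 3.8], 0], [[20, 1.9, 4.7], 0], [[20, 1.9, 4.7], 0], [[20, 1.9, 4.7], 0], [[20, 1.9, 4.7], 0], [[20, 1.9, 4.7], 0]]}}

```text
time: 32.9
tool_pos: [597.1, -48.8, 152.8]
tcp_rot: [180.0, 0.0, 5.3]
ft_force: [-0.6, -4.9, -1.1]
finger_gap: 19.3
```

```bash
python3 look.py t4 side
python3 - <<'E'
import cv2,numpy as np
b=cv2.imread("pics/side_t4.png")[120:280,250:400]
cv2.imwrite("pics/z18.png",cv2.resize(b,None,fx=3.6,fy=3.6))
E
```

```text
32.95 [597.05 -48.77 152.84] [1.7999e+02 3.0000e-02 5.3000e+00] [-0.75 -5.54 -1.46] [-0.86  0.13  0.04] 18.71
```

View pics/z18.png

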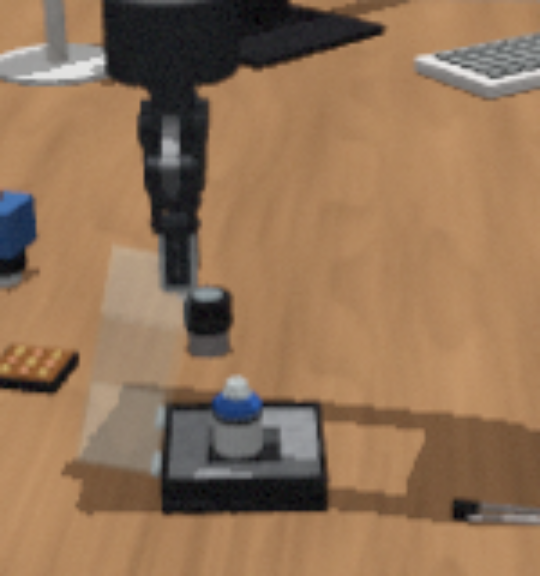

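The lid is near 80°, past its balance point. I'll carry it a little further and release.

{"fn": "drive_tool", "kwargs": {"moves": [[[5, 0.5, 0.5], 0], [[11, 1, 0.8], 0], [[17, 1.6, 0.8], 0], [[23, 2.1, 0.6], 0], [[28, 2.6, 0.3], 0], [[31, 2.9, 0.2], 0], [[31, 2.9, 0.2], 0], [[31, 2.9, 0.2], 0]]}}

```text
time: 33.62
tool_pos: [628.6, -45.6, 153.5]
tcp_rot: [180.0, -0.0, 5.3]
ft_force: [0.3, -4.4, 2.4]
finger_gap: 19.3
```

{"fn": "drive_tool", "kwargs": {"moves": [[[0, 0, 0], 0], [[0, 0, 0], 0], [[0, 0, 0], 0], [[0, 0, 0], 0], [[0, 0, 0], 0], [[0, 0, 5], 0], [[0, 0, 15], 0], [[0, 0, 30], 0]], "fingers": 60}}

```text
time: 34.28
tool_pos: [627.5, -45.5, 182.9]
tcp_rot: [-180.0, 0.1, 5.3]
ft_force: [0.6, -0.1, 0.9]
finger_gap: 60.1
```

```bash
python3 look.py t5 side
python3 - <<'E'
import cv2,numpy as np
b=cv2.imread("pics/side_t5.png")[120:280,230:400]
cv2.imwrite("pics/z19.png",cv2.resize(b,None,fx=3.6,fy=3.6))
E
```

```text
34.3333 [629.64 -45.78 187.94] [179.95  -0.21   5.31] [1.22 0.15 4.51] [-0.01 -0.03  0.  ] 59.98
```

View pics/z19.png

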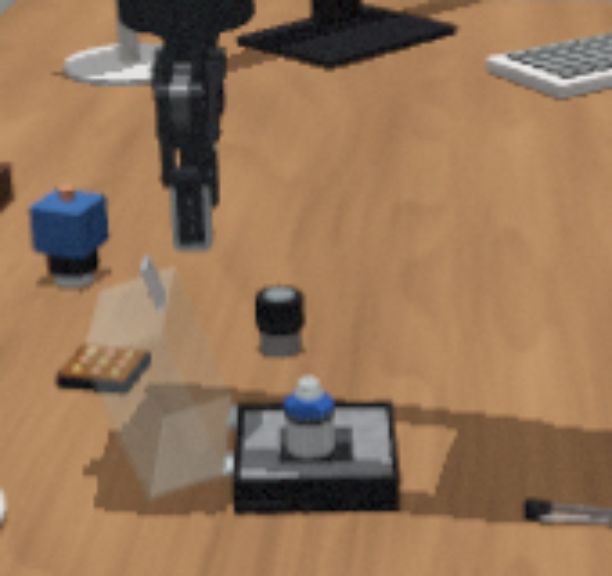

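The lid rests fully open. I'll measure the blue objective in this side view.

Run:
```python
from h import *
S=pickle.load(open("side_t5.pkl","rb"));T=pickle.load(open("top0.pkl","rb"))
hs=cv2.cvtColor(S["pixels"],cv2.COLOR_RGB2HSV)
b=[q for q in blobs(S,"blue") if 305<q[1][0]<330 and 220<q[1][1]<245];print(b)
x,y,w,h=b[0][0]; u=x+w/2-.5
sub=S["pixels"][220:255,300:335,::-1];cv2.imwrite("pics/z20.png",cv2.resize(sub,None,fx=14,fy=14,interpolation=0))
for v,z in((b[0][1][1],55),(242,45)): print(onz(S,[u,v],z))
# triangulate tip: top (353.9,227.4)
for P in((562,-50),(564,-49),(560,-48)): print(P,proj(S,[[*P,66],[*P,55],[*P,30]]).round(1).tolist(),proj(T,[[*P,66],[*P,55]]).round(1).tolist())
```

```text
[([309, 230, 14, 7, 64], [315.4, 232.6])]Traceback (most recent call last):
  File "<stdin>", line 5, in <module>
ValueError: too many values to unpack (expected 4)
```

Run:
```python
from h import *
S=pickle.load(open("side_t5.pkl","rb"));T=pickle.load(open("top0.pkl","rb"))
u=315.6
sub=S["pixels"][220:255,300:335,::-1];cv2.imwrite("pics/z20.png",cv2.resize(sub,None,fx=14,fy=14,interpolation=0))
for v,z in((232.6,55),(242,45)): print(onz(S,[u,v],z))
for P in((562,-50),(564,-49),(560,-48)): print(P,proj(S,[[*P,66],[*P,55],[*P,30]]).round(1).tolist(),proj(T,[[*P,66],[*P,55]]).round(1).tolist())
```

```text
[[563.62081703 -39.04138151  55.        ]]
[[561.40100053 -14.99453785  45.        ]]
(562, -50) [[316.7, 225.8], [316.8, 230.3], [317.0, 240.2]] [[354.7, 228.9], [354.3, 230.1]]
(564, -49) [[315.8, 226.0], [315.9, 230.5], [316.1, 240.4]] [[354.2, 227.8], [353.8, 229.1]]
(560, -48) [[317.6, 226.3], [317.6, 230.7], [317.8, 240.7]] [[353.6, 229.9], [353.3, 231.2]]
```

View pics/z20.png

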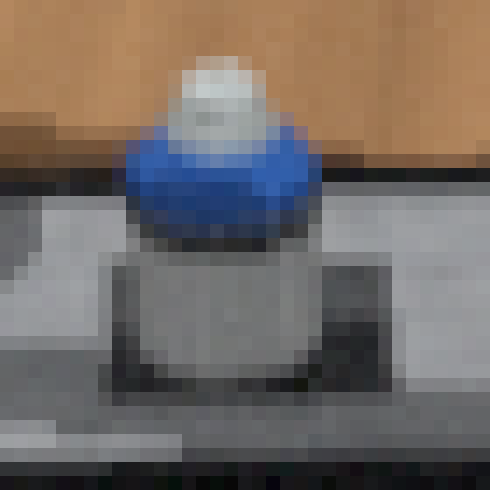

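{"fn": "drive_tool", "kwargs": {"moves": [[[-6, 0, 0], 0], [[-18, -1, 0], 0], [[-34, -2, 0], 0], [[-50, -3, 0], 0], [[-60, -3, -6], 0], [[-64, -3, -20], 0], [[-64, -3, -40], 0], [[-64, -3, -56], 0]]}}

```text
time: 35.0
tool_pos: [563.5, -48.6, 126.5]
tcp_rot: [180.0, -0.0, 5.3]
ft_force: [-0.1, -0.4, 0.3]
finger_gap: 59.9
```

{"fn": "drive_tool", "kwargs": {"moves": [[[0, 0, -12], 0], [[0, 0, -20], 0], [[0, 0, -24], 0], [[0, 0, -24], 0], [[0, 0, -24], 0], [[0, 0, -24], 0], [[0, 0, -24], 0], [[0, 0, -24], 0]]}}

```text
time: 35.67
tool_pos: [564.9, -48.8, 104.3]
tcp_rot: [180.0, -0.1, 5.3]
ft_force: [0.1, 0.3, 0.1]
finger_gap: 60.2
```

```bash
python3 look.py b1 side
python3 - <<'E'
import cv2,numpy as np
b=cv2.imread("pics/side_b1.png")[120:280,230:400]
cv2.imwrite("pics/z21.png",cv2.resize(b,None,fx=3.6,fy=3.6))
E
```

```text
35.7167 [564.75 -48.71 104.11] [ 1.7998e+02 -6.0000e-02  5.3100e+00] [ 0.04  0.14 -0.61] [-0.02  0.07  0.02] 60.04
```

View pics/z21.png

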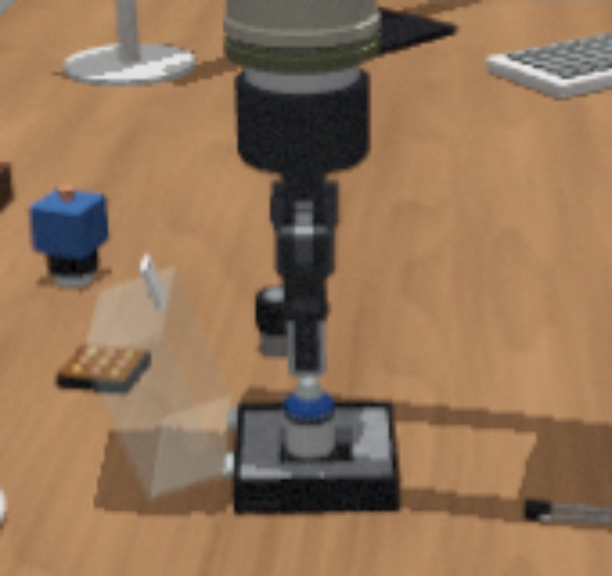

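It's aligned (finger 307 vs objective 309 in the zoom), and the lid stays open. I'll descend and grip.

{"fn": "drive_tool", "kwargs": {"moves": [[[0, 0, -8], 0], [[0, 0, -18], 0], [[0, 0, -29], 0], [[0, 0, -40], 0], [[0, 0, -49], 0], [[0, 0, -55], 0], [[0, 0, -57], 0], [[0, 0, -57], 0]]}}

```text
time: 36.38
tool_pos: [563.7, -48.5, 45.4]
tcp_rot: [-180.0, 0.1, 5.3]
ft_force: [0.2, -0.5, 0.7]
finger_gap: 60.2
```

{"fn": "drive_tool", "kwargs": {"moves": [[[0, 0, 0], 0], [[0, 0, 0], 0], [[0, 0, 0], 0], [[0, 0, 0], 0], [[0, 0, 0], 0], [[0, 0, 0], 0], [[0, 0, 0], 0], [[0, 0, 0], 0]], "fingers": 20, "squeeze": 40}}

```text
time: 37.05
tool_pos: [565.1, -48.8, 47.3]
tcp_rot: [180.0, -0.1, 5.3]
ft_force: [-0.3, 0.1, 6.6]
finger_gap: 29.2
```

```bash
python3 look.py b2 side
python3 - <<'E'
import cv2,numpy as np
b=cv2.imread("pics/side_b2.png")[160:260,260:370]
cv2.imwrite("pics/z22.png",cv2.resize(b,None,fx=5,fy=5))
E
```

```text
37.1 [565.16 -48.79  47.41] [ 1.7998e+02 -1.0000e-01  5.3100e+00] [ 0.42 -0.31  6.89] [0.03 0.   0.03] 28.92
```

View pics/z22.png

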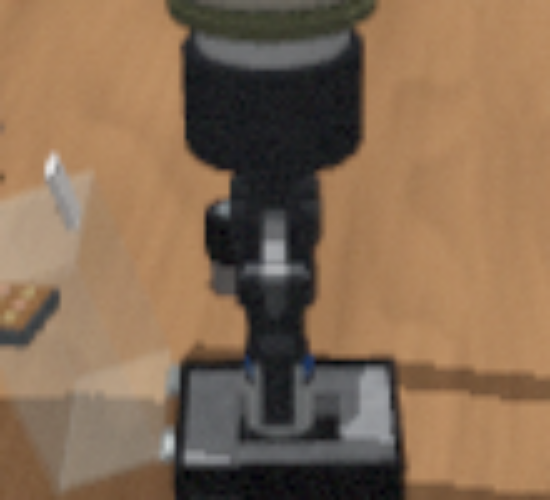

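{"fn": "drive_tool", "kwargs": {"moves": [[[0, 0, 2], 0], [[0, 0, 6], 0], [[0, 0, 14], 0], [[0, 0, 28], 0], [[0, 0, 46], 0], [[0, 0, 64], 0], [[0, 0, 78], 0], [[0, 0, 84], 0]]}}

```text
time: 37.77
tool_pos: [565.6, -48.9, 133.4]
tcp_rot: [179.9, -0.2, 5.3]
ft_force: [0.6, 0.3, -1.1]
finger_gap: 28.8
```

```bash
python3 look.py b3 side
python3 - <<'E'
import cv2,numpy as np
b=cv2.imread("pics/side_b3.png")[120:280,230:400]
cv2.imwrite("pics/z23.png",cv2.resize(b,None,fx=3.6,fy=3.6))
E
```

```text
37.8167 [565.8  -48.92 133.66] [179.94  -0.23   5.31] [ 1.34 -0.42  0.58] [ 0.02 -0.02 -0.  ] 28.92
```

View pics/z23.png

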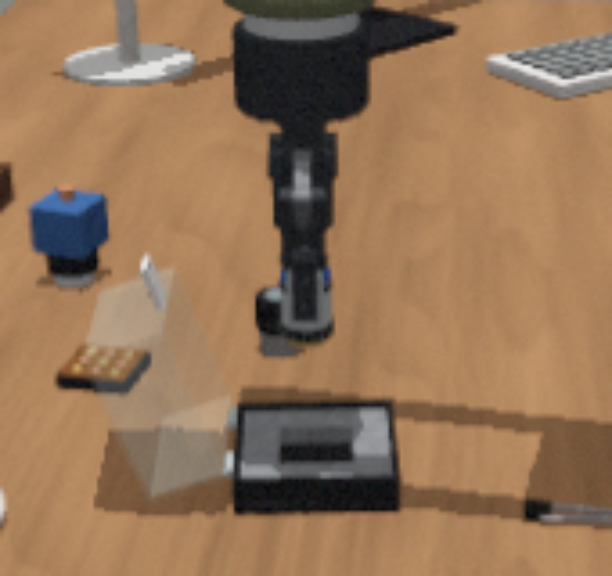

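Blue is out of the case and the lid is still open. I'll transfer it to the blue cup.

{"fn": "drive_tool", "kwargs": {"moves": [[[0, 4, 6], 0], [[0, 12, 12], 0], [[0, 25, 16], 0], [[0, 44, 16], 0], [[0, 68, 16], 0], [[1, 96, 16], 0], [[4, 128, 16], 0], [[9, 162, 16], 0]]}}

```text
time: 38.48
tool_pos: [572.4, 115.5, 146.0]
tcp_rot: [-180.0, 0.1, 5.3]
ft_force: [1.0, 0.1, -1.9]
finger_gap: 28.8
```

{"fn": "drive_tool", "kwargs": {"moves": [[[6, 34, 0], 0], [[12, 62, 0], 0], [[17, 84, -3], 0], [[20, 98, -10], 0], [[21.5, 104, -22], 0], [[21.5, 104, -38], 0], [[21.5, 104, -54], 0], [[21.5, 104, -66], 0]]}}

```text
time: 39.15
tool_pos: [593.1, 217.5, 77.6]
tcp_rot: [180.0, 0.2, 5.3]
ft_force: [-0.4, 0.2, -0.8]
finger_gap: 28.9
```

{"fn": "drive_tool", "kwargs": {"moves": [[[0, 0, -6], 0], [[0, 0, -10], 0], [[0, 0, -12], 0], [[0, 0, -12], 0], [[0, 0, -12], 0], [[0, 0, -12], 0], [[0, 0, -12], 0], [[0, 0, -12], 0]]}}

```text
time: 39.82
tool_pos: [595.3, 217.4, 69.2]
tcp_rot: [-180.0, -0.1, 5.3]
ft_force: [0.0, -0.6, -1.5]
finger_gap: 28.7
```

```bash
python3 look.py b4 side
python3 - <<'E'
import cv2,numpy as np
b=cv2.imread("pics/side_b4.png")[255:400,230:400]
cv2.imwrite("pics/z24.png",cv2.resize(b,None,fx=4.1,fy=4.1))
E
```

```text
39.8667 [595.14 217.42  68.99] [-1.7999e+02 -5.0000e-02  5.3000e+00] [-0.22 -0.04 -0.56] [ 0.01  0.02 -0.02] 28.96
```

View pics/z24.png

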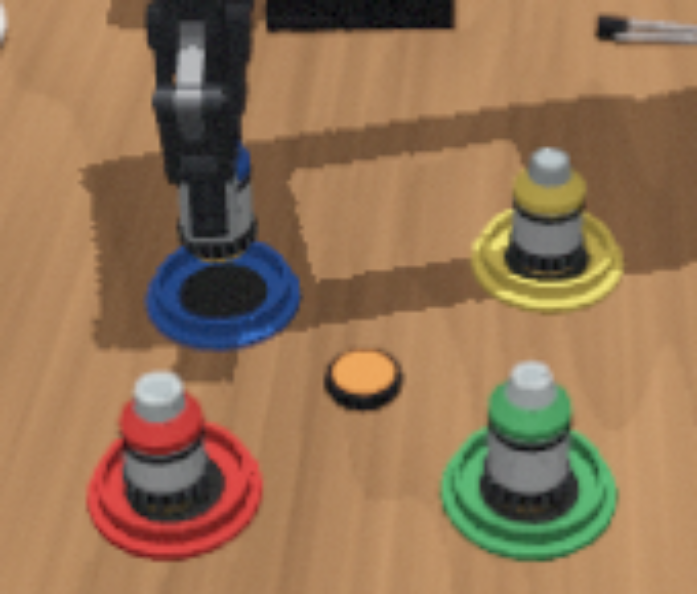

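Blue is centred over its cup (220 vs 223 in the zoom). Red, yellow and green all stand upright in theirs.

{"fn": "drive_tool", "kwargs": {"moves": [[[0, 0, -4], 0], [[0, 0, -9], 0], [[0, 0, -14], 0], [[0, 0, -18], 0], [[0, 0, -21], 0], [[0, 0, -23], 0], [[0, 0, -24.5], 0], [[0, 0, -24.5], 0]]}}

```text
time: 40.53
tool_pos: [594.8, 217.4, 43.8]
tcp_rot: [180.0, 0.0, 5.3]
ft_force: [0.3, 0.1, -0.5]
finger_gap: 28.7
```

{"fn": "drive_tool", "kwargs": {"moves": [[[0, 0, -0.5], 0], [[0, 0, -1], 0], [[0, 0, -1.5], 0], [[0, 0, -2], 0], [[0, 0, -2.5], 0], [[0, 0, -2.5], 0], [[0, 0, -2.5], 0], [[0, 0, -2.5], 0]]}}

```text
time: 41.2
tool_pos: [595.3, 217.5, 43.4]
tcp_rot: [-180.0, -0.1, 5.3]
ft_force: [-5.5, -2.6, 11.5]
finger_gap: 28.8
```

Blue touched down at the expected height. I'll release it, rise and retreat.

{"fn": "drive_tool", "kwargs": {"moves": [[[0, 0, 0], 0], [[0, 0, 0], 0], [[0, 0, 0], 0], [[0, 0, 1], 0], [[0, 0, 3], 0], [[0, 0, 8], 0], [[0, 0, 18], 0], [[0, 0, 34], 0]], "fingers": 60}}

```text
time: 41.87
tool_pos: [593.7, 217.0, 74.7]
tcp_rot: [180.0, 0.2, 5.3]
ft_force: [0.8, 0.8, -0.5]
finger_gap: 60.5
```

{"fn": "drive_tool", "kwargs": {"moves": [[[0, 0, 20], 0], [[0, 0, 45], 0], [[0, 0, 75], 0], [[0, 0, 105], 0], [[-5, -10, 130], 0], [[-15, -35, 150], 0], [[-30, -70, 160], 0], [[-45, -105, 160], 0]]}}

```text
time: 42.53
tool_pos: [551.1, 112.1, 240.5]
tcp_rot: [-180.0, -0.4, 5.4]
ft_force: [1.0, -1.6, 1.3]
finger_gap: 60.0
```

{"fn": "drive_tool", "kwargs": {"moves": [[[-15, -38, 0], 0], [[-30, -76, 0], 0], [[-45, -114, 0], 0], [[-60, -152, 0], 0], [[-75, -190, 0], 0], [[-90, -228, 0], 0], [[-100, -258, 0], 0], [[-105, -270, 0], 0]]}}

```text
time: 43.2
tool_pos: [443.5, -161.2, 236.8]
tcp_rot: [179.9, -0.1, 5.1]
ft_force: [0.8, 0.7, 0.1]
finger_gap: 59.9
```

{"fn": "drive_tool", "kwargs": {"moves": [[[0, -20, 0], 0], [[0, -55, 0], 0], [[0, -95, 0], 0], [[0, -135, 0], 0], [[0, -170, 0], 0], [[0, -195, 0], 0], [[0, -205, 0], 0], [[0, -205, 0], 0]]}}

```text
time: 43.87
tool_pos: [444.4, -364.7, 236.1]
tcp_rot: [180.0, -0.0, 5.2]
ft_force: [0.5, 0.9, -0.3]
finger_gap: 59.9
```

```bash
python3 look.py f1 side top
python3 - <<'E'
from h import *
T=pickle.load(open("top_f1.pkl","rb"));S=pickle.load(open("side_f1.pkl","rb"))
hs=cv2.cvtColor(T["pixels"],cv2.COLOR_RGB2HSV)
for c,h,cx,cy in(("red",50,595,330),("yellow",53,457.5,184.5),("green",56,463.3,321),("blue",58,595,217.5)):
    u,v=proj(T,[[cx,cy,4+h]])[0].astype(int)
    m=((hs[...,1]<60)&(hs[...,2]>140)).astype(np.uint8); k=np.zeros_like(m);k[v-12:v+13,u-12:u+13]=1
    n,l,st,ce=cv2.connectedComponentsWithStats(m*k);i=1+np.argmax(st[1:,4]);print(c,(onz(T,ce[i],4+h)[0]-[cx,cy,0]).round(1)[:2],st[i])
a=S["pixels"][150:400,170:420,::-1];cv2.imwrite("pics/z25.png",cv2.resize(a,None,fx=2.4,fy=2.4)[:600])
E
```

```text
43.9667 [ 444.88 -362.1   235.83] [-1.7997e+02 -1.0000e-02  5.2800e+00] [-0.47  0.08  0.83] [0.03 0.01 0.05] 60.36
red [2.9 2.6] [150 207   8   9  58]
yellow [-0.   1.2] [222 281   8   9  58]
green [0.7 1.1] [149 277   7   8  46]
blue [0.6 1.9] [208 208   7   7  39]
```

View pics/z25.png

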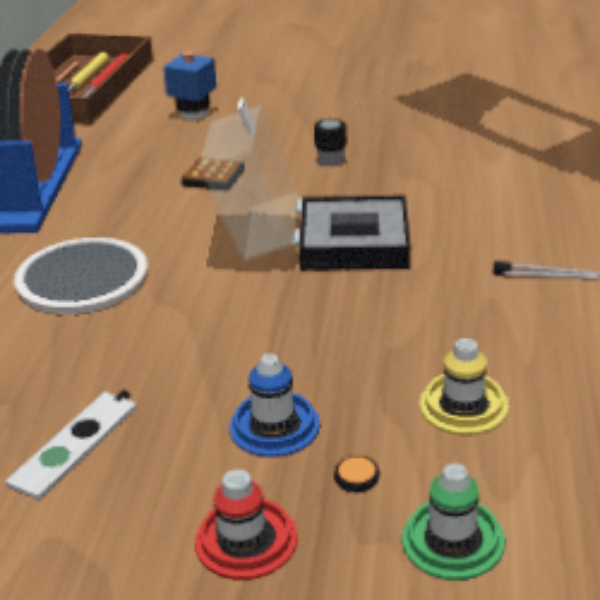

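View pics/top_f1.png

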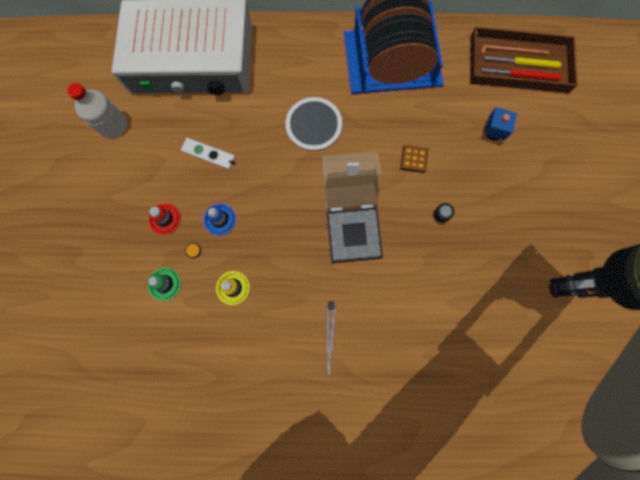

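All four objectives stand upright in their own cups, at most about 4 mm off centre. The lid is open and the robot is clear, so I'm handing in.

Run:
```python
from bench import r
print(r.hand_in())
```

```text
the job is handed in; nothing more can be done
None
```

I set out all four objectives, thread down, each in the cup of its colour, and handed the job in at about 44 s of the 134 s allowed. The lid was swung up past its balance point, let go at about 95°, and fell open. The hand-in gives no verdict.

**Final position checks:** In the last top view the lens tips were off their cup centres by:

| Objective | Offset (mm) |
|---|---|
| Red | about 3.9 |
| Yellow | about 1.2 |
| Green | about 1.3 |
| Blue | about 2.0 |

All are well within the 12 mm limit. Each objective touched down at the height expected for its cup floor, with only about 10–13 N of contact force.

**Final pictures:** Both views show all four upright, the lid leaning at its open stop, and the gripper well clear. I judged the lid angle by eye and did not measure it.

**Disagreements:**
- The measured tool position stayed about 4 mm from the commanded one in x and y and about 3 mm in z. The camera agreed with the measured position, so I corrected for it. Red was gripped before I did, which is why it is the most off-centre.
- The two cameras disagreed by about 3 mm in y on the cup centres. I placed red and blue between the two, and yellow and green close to the top view.

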